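# Weigh the slim filament cassette on the spring scale

### The job

The wide filament cassette that was weighed last still hangs on the spring scale: take it off the hook and stand it in the empty cradle. Then hang the slim cassette on the hook by its centre hole, lowering it gently so that the spring never reaches its bottom stop, let go, and leave it hanging still so that its weight can be read. Leave the spare cassette and everything else on the desk where it is.

Things in the scene. Friction and masses are not known exactly. Their poses are not given: they have to be found in the camera images.
- wide_cassette: The wide cassette that hangs on the hook at the start, 50 mm wide. Closed round drum of grey plastic, 130 mm diameter, flat sides, a round through hole 50 mm in diameter along its axis. Origin at the drum's centre, y along its axis (x, z roll with it). 0.43 to 0.57 kg (hidden), so the hook starts 28 to 37 mm down. Hangs with its axis along the seat, its centre about 22 mm below the seat bar's middle line.
- slim_cassette: The slim cassette, the one to weigh, 36 mm wide; starts standing on its rim in cradle_b. Closed round drum of grey plastic, 130 mm diameter, flat sides, a round through hole 50 mm in diameter along its axis. Origin at the drum's centre, y along its axis (x, z roll with it). 0.24 to 0.42 kg (hidden): draws the hook down 15 to 28 mm and then hangs with its centre about 22 mm below the seat bar's middle line.
- spare_cassette: Another wide cassette (130 mm diameter, 50 mm wide, same plastic and hole) standing in cradle_c; a bystander. Origin at its centre, y along its axis.
- cradle_a: The empty cradle, fixed: black tray 116 (x) by 84 mm (y), two steel rods along y (radius 9, at x = +-41, 22 mm up) between cheeks (inner faces y = +-36, tops 34 mm up). Origin on the desk under its middle, z up. A cassette stands on its rim across both rods, axis along the cradle's y, centre 83 mm above the desk (to 1 mm more as it is turned).
- cradle_b: A cradle like cradle_a; it holds the slim cassette. The three cradles stand in one row and change places.
- cradle_c: A cradle like cradle_a; it holds the spare cassette.
- stand: Stand of the spring scale, fixed. Origin on the desk straight below the hook; z up, y along the hook's seat, x towards the post. Foot plate x -70 to 170, y +-75, 8 mm thick; post 16 mm thick at x = 135, 473 mm high; a thin arm 452 mm up carries the scale's tube (39 mm diameter, 300 to 430 mm up) right above the hook. Open towards -x, the robot's side: reach in from there with the gripper leaning back.
- hook_seat (a point): Middle of the hook's level seat, on its bar's middle line, 180 mm above the desk unloaded; goes down with the hook. Axes as stand. The hook is a C of 7 mm steel bar in the y-z plane, open towards -y; the seat is straight from y = -34 to 34 mm. It does not turn or swing. Cassettes go on and off along y over the tip.
- hook_tip (a point): Middle of the top of the hook's upturned tip, at the open end: 40 mm to -y of the seat's middle, 22 mm above the seat bar's middle line.
- hook_top (a point): Where the bar leaves the back of the C for the tube: above the seat's middle, 107 mm above it. The back of the C goes up at y = +40 mm from the seat to 92 mm above it, then slants in to this point; it limits how high a cassette can be lifted while on the hook.
- scale_hook (a joint): How far the hook is drawn down, in m: 0 unloaded, grows downwards, 6.7 mm per newton (150 N/m), lightly damped (bounces for 1 to 2 s), bottom stop at 0.052.
- pen_cup: White ceramic pen cup, 72 mm diameter, 95 mm high, pens to 160 mm; loose. Origin under its middle.
- fidget_cube: Steel fidget cube of 45 mm; loose. Origin under its middle.
- display_base: Clear acrylic display base, a disc 100 mm in diameter, 16 mm high; loose. Origin under its middle.
- screwdriver: Screwdriver lying between two of the cradles' places, 160 mm long along x, about 30 mm high; loose.
- mouse: Black computer mouse, 105 by 60 by 36 mm; loose. Origin under its middle.
- mug: White mug, 80 mm diameter, 92 mm high, handle to its +y; loose. Origin under its middle.
Not all that is in view belongs to the job. What is shaped like the slim_cassette but green is not meant. Leave any brown look-alike of the wide_cassette alone.

How it is judged:
By the outcome, as a careful person would: the job done as asked, in the order asked, and still so for the second after the job is handed in, with the robot touching nothing.
It also fails if it takes over 72 s, if anything falls off the work surface, if the arm or the gripper's body presses on something with over 40 N, if the wrist force passes 120 N, or if a joint passes its speed limit or range.

### The arm

A 7-joint arm with a two-finger parallel gripper is mounted at the origin on the work surface. World frame = base frame: x ahead of the robot, y to its left, z up, the work surface at z = 0. Lengths are in m, angles in degrees, forces in N, time in s.
With the tool pointing down it reaches from about 0.35 to 0.9 m from the base axis. Payload 19.9 kg.
Tool frame: the origin (TCP) lies on the centre line of the jaws, within the pads' length; the fingertips stand 14 mm ahead of it and the grasp point (between the pads) lies 5 mm behind it; x points along the fingers, z is the direction in which the jaws open and shut, and the axes are right-handed (so a half turn about x gives the same grasp; the last joint's range is limited). The gripper opens to 94 mm and grips with 3 to 60 N. Pads are 16 mm wide; open, the fingers measure 119 mm over their backs; the gripper's body (75 mm by 177 mm) begins 78 mm behind the grasp point.
Start: joints at [-75.315, 23.915, -0.59, 92.452, 0.269, 63.638, -3.037], TCP at [0.183, 0.597, 0.219] pointing down, gripper open.
Joint ranges: [-161.28, 161.28], [-22.2, 115.67], [-73.04, 71.86], [3.21, 147.25], [-68.34, 248.33], [10.77, 114.83], [-161.83, 161.83]. Speed limits (degrees/s): [108.29, 108.29, 136.94, 136.94, 172.46, 172.46, 172.46].

### API

Orientations are given as a 3x3 rotation matrix whose columns are the frame's x, y, z axes.
In Python, from rig import read_state, capture, camera_params, close_job gives the robot as it stands. The module is installed in compiled form; this text tells all that it offers.
- The arm moves only by the tool jog_arm, never from a script. Its argument "targets" is a list of rows, each a list of 5 numbers: the finger opening in m, from 0 to 0.094, then the shift along the tool's x, y, z in m, then the turn about the tool's x in rad. In form: [[hand, tx, ty, tz, yaw], ...]. A call has 1 to 10 rows; each row shifts and turns the commanded pose from where the row before left it, along the tool's axes as they then stand; what a row does not reach is not made up. A row lasts 1/12 s, in which the tool goes at most 41.7 mm and 7.16 degrees, less where a joint would pass 70% of its speed; a pose out of reach is approached as far as the arm can. A call with a gripper value outside its range is refused whole. The fingers move at their own pace and stop on an object; "newtons" is the grip in N (left out, the last holds). Time passes only in rows, so rows that do not move let the fingers close. It gives the time, the measured TCP pose, the force and the opening at its end, in the units of the state.
- read_state(): the state, without advancing time (a new reading comes with each control period).
- capture(name): name is "scene" or "top" or "wrist"; returns (picture, depth): 384x512x3 uint8, red, green, blue; 384x512 float32, m along the optical axis (not along the pixel's ray), 0 where there is no reading.
- camera_params(name): a dict with "K" (3x3 intrinsics, pixels), "dist_coeffs" ([k1, k2, p1, p2, k3] as OpenCV has them; the pictures are not rectified), "rvec" (rotation vector, rad) and "tvec" (3), from world to camera coordinates, as OpenCV has them. Camera axes: x right, y down, z forward; pixel columns grow to the right and rows downward; lengths in m; the calibration is good to about 2 mm. A picture is of the moment at which its call begins: read the wrist's pose just before it. camera_params takes no time and is no camera call; for the wrist camera it gives the pose at the moment of the call.
- close_job(): hands the job in, once; it reports no verdict.
The state is a dict: "clock": time; "joint_positions": joint angles; "qd": joint speeds; "joint_efforts": joint torques, N m; "position": TCP position; "tcp_rot": TCP orientation; "contact_force": force on the tool from outside, world axes, zero at the start; "torque": the same for the moment, N m; "opening": opening from 0.0 (shut) to 1.0 (fully open).
Only numpy, scipy, OpenCV 4.12 (cv2) and the standard library are available. Lean on these libraries where they do the work, as an engineer would, in place of code of your own. Each camera call takes 0.05 s, during which the arm holds its last target.

## Working session

There is one attempt and no reset: what is moved stays moved. The work goes in short steps, Python scripts to look and compute and a tool call to move; the robot and the scene stay as the last step left them, time stands still between calls to the robot, and variables do not carry over. Pictures are saved under pics/ and viewed, and the job is handed in when it is done.

Besides the shell and the picture viewer there is one more tool, called after "Call:" as name(argument=value, ...) on one line, values as JSON. jog_arm: Moves the arm, as the interface text tells. Its arguments: {"type":"object","properties":{"targets":{"type":"array"},"newtons":{"type":"number"}},"required":["targets"]}

```bash
ls; mkdir -p pics; python3 - <<'E'
from rig import *
import cv2, numpy as np
s=read_state(); print({k:np.round(v,4).tolist() for k,v in s.items()})
for n in ["scene","top","wrist"]:
    p,d=capture(n); cv2.imwrite(f"pics/{n}0.png",p[...,::-1]); np.save(f"{n}0.npy",d)
    c=camera_params(n); print(n,{k:np.round(v,4).tolist() for k,v in c.items()})
    import pickle; pickle.dump(c,open(f"{n}0.pkl","wb"))
E
```

```text
pics
{'clock': 0.0, 'joint_positions': [-75.3165, 23.9476, -0.5906, 92.4867, 0.2693, 63.6374, -3.0372], 'qd': [-0.0343, -0.0608, -0.0183, -0.0913, -0.0493, -0.0735, 0.0363], 'joint_efforts': [0.001, -85.1224, 0.639, -42.601, -0.0489, 0.0185, 0.0001], 'position': [0.1833, 0.5971, 0.2188], 'tcp_rot': [[-0.0003, -0.956, 0.2934], [-0.0012, 0.2934, 0.956], [-1.0, -0.0001, -0.0012]], 'contact_force': [0.2189, 0.6536, -0.1211], 'torque': [-0.0194, 0.0027, -0.0009], 'opening': 0.9946}
scene {'K': [[354.1785, 0.0, 252.4885], [0.0, 354.1785, 189.8204], [0.0, 0.0, 1.0]], 'dist_coeffs': [0.0044, 0.0, 0.0, 0.0, 0.0], 'rvec': [0.6807, 2.5985, -1.2135], 'tvec': [0.506, -0.0224, 1.4431]}
top {'K': [[464.5665, 0.0, 262.0276], [0.0, 464.5665, 192.8692], [0.0, 0.0, 1.0]], 'dist_coeffs': [0.0653, 0.0, 0.0, 0.0, 0.0], 'rvec': [2.1157, -2.1299, 0.2088], 'tvec': [-0.0466, 0.5702, 1.5038]}
wrist {'K': [[316.7139, 0.0, 257.5087], [0.0, 316.7139, 195.1075], [0.0, 0.0, 1.0]], 'dist_coeffs': [-0.0581, 0.0, 0.0, 0.0, 0.0], 'rvec': [-2.3685, -1.75, -0.2042], 'tvec': [-0.6241, -0.0236, 0.39]}
```

View pics/scene0.png

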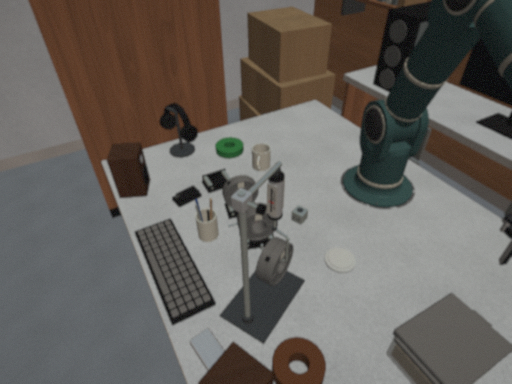

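View pics/top0.png

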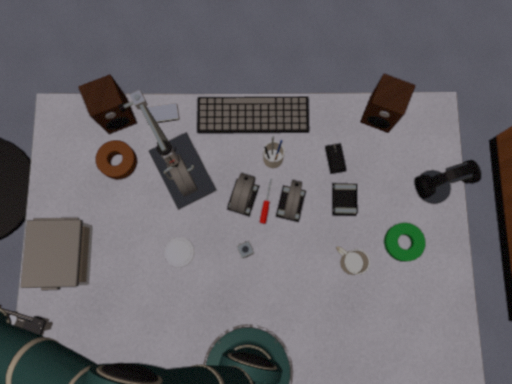

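View pics/wrist0.png

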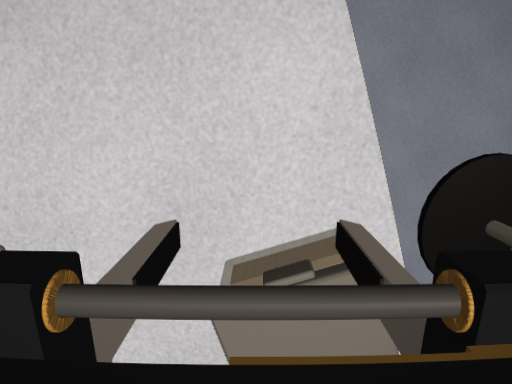

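```bash
cat > h.py <<'E'
import numpy as np, cv2, pickle
def world(n,uv,cam=None,d=None,rad=0):
    c=cam; R=cv2.Rodrigues(c["rvec"])[0]
    uv=np.array(uv,float).reshape(-1,2)
    x=cv2.undistortPoints(uv[:,None],c["K"],c["dist_coeffs"])[:,0]
    z=np.array([d[int(round(v)),int(round(u))] for u,v in uv])
    P=np.c_[x*z[:,None],z]
    return (P-c["tvec"].ravel())@R
def cloud(c,d):
    h,w=d.shape; u,v=np.meshgrid(np.arange(w),np.arange(h))
    uv=np.c_[u.ravel(),v.ravel()].astype(float)
    x=cv2.undistortPoints(uv[:,None],c["K"],c["dist_coeffs"])[:,0]
    R=cv2.Rodrigues(c["rvec"])[0]; z=d.ravel()
    P=np.c_[x*z[:,None],z]
    W=(P-c["tvec"].ravel())@R
    W[z==0]=np.nan
    return W.reshape(h,w,3)
def proj(c,P):
    return cv2.projectPoints(np.array(P,float).reshape(-1,3),c["rvec"],c["tvec"],c["K"],c["dist_coeffs"])[0][:,0]
def load(n,i=0):
    return pickle.load(open(f"{n}{i}.pkl","rb")),np.load(f"{n}{i}.npy"),cv2.imread(f"pics/{n}{i}.png")
E
python3 - <<'E'
from h import *
c,d,p=load("top")
cv2.imwrite("pics/topz1.png",cv2.resize(p[120:225,120:230],None,fx=5.5,fy=5.5,interpolation=cv2.INTER_CUBIC))
cv2.imwrite("pics/topz2.png",cv2.resize(p[160:240,220:370],None,fx=5,fy=5,interpolation=cv2.INTER_CUBIC))
c,d,p=load("scene")
cv2.imwrite("pics/scenez.png",cv2.resize(p[140:345,190:320],None,fx=2.9,fy=2.9,interpolation=cv2.INTER_CUBIC))
E
```

```text
(no output)
```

View pics/topz1.png

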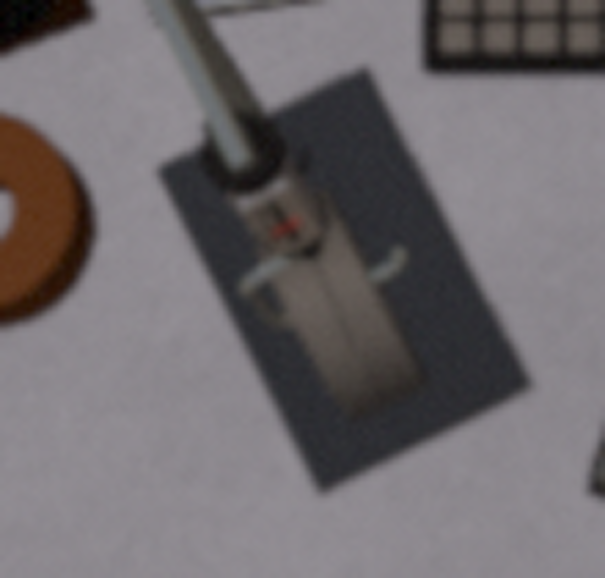

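View pics/topz2.png

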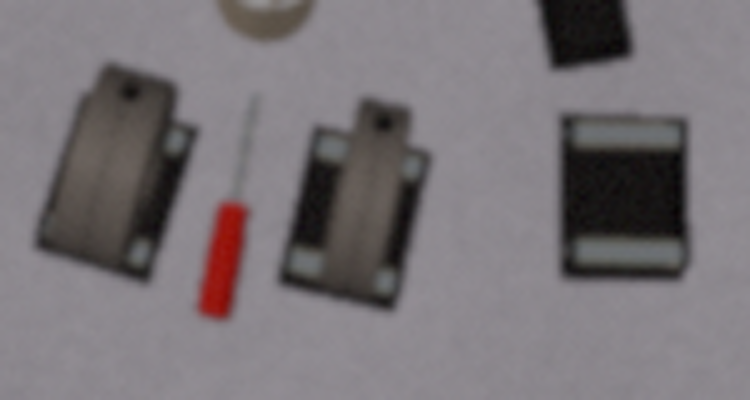

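View pics/scenez.png

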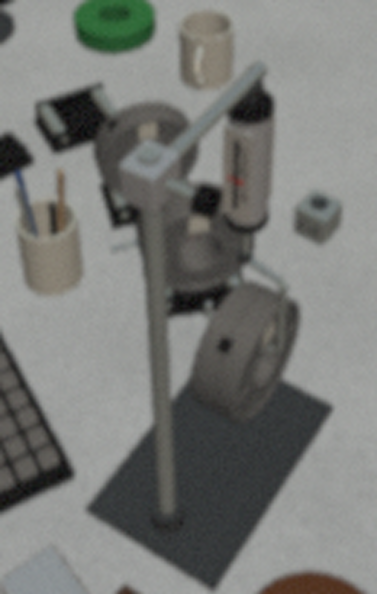

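```bash
python3 - <<'E'
from h import *
np.set_printoptions(precision=4,suppress=True)
c,d,p=load("top")
def plane(uv,z,c=c):
    x=cv2.undistortPoints(np.array(uv,float).reshape(-1,1,2),c["K"],c["dist_coeffs"])[:,0]
    R=cv2.Rodrigues(c["rvec"])[0]; C=-R.T@c["tvec"].ravel()
    D=np.c_[x,np.ones(len(x))]@R
    t=(z-C[2])/D[:,2]; return C+D*t[:,None]
f=np.array([(162,172),(367,70),(528,383),(322,490)])/5.5+120-.4
F=plane(f,.008); print("foot",F); 
print([np.linalg.norm(F[i]-F[(i+1)%4]) for i in range(4)])
ax=F[0]+F[1]-F[2]-F[3]; yaw=np.arctan2(ax[1],ax[0]); ex=np.array([np.cos(yaw),np.sin(yaw)])
cen=F.mean(0)[:2]; O=cen-ex*.05; print("yaw",np.degrees(yaw),"stand O",O)
W=cloud(c,d)
# drum top ridge
for nm,(u0,u1,v0,v1) in dict(hang=(165,200,155,197),spare=(228,260,170,216),slim=(276,310,178,222),emp=(330,360,180,218)).items():
    P=W[v0:v1,u0:u1].reshape(-1,3); 
    for lo,hi in ((.015,.028),(.028,.045),(.11,.30)):
        Q=P[(P[:,2]>lo)&(P[:,2]<hi)]
        if len(Q)<8: continue
        m=Q.mean(0); r=cv2.minAreaRect(Q[:,:2].astype(np.float32)*1000); print(nm,lo,len(Q),m,Q[:,2].max(),r)
E
```

```text
foot [[0.7312 0.3438 0.008 ]
 [0.7987 0.2154 0.008 ]
 [0.5928 0.1099 0.008 ]
 [0.5256 0.2371 0.008 ]]
[np.float64(0.14500071675559478), np.float64(0.23134996980261657), np.float64(0.14384874428170355), np.float64(0.2316815168724372)]
yaw 27.283279952644296 stand O [0.6176 0.2036]
hang 0.015 22 [0.62   0.2263 0.0161] 0.017860466769025807 ((641.4202270507812, 222.3196258544922), (131.0377960205078, 111.48021697998047), 10.798179626464844)
hang 0.11 600 [0.598  0.1991 0.1751] 0.2599243475727289 ((613.37548828125, 203.11114501953125), (119.01589965820312, 84.65518951416016), 23.018156051635742)
spare 0.015 35 [ 0.5567 -0.0002  0.0241] 0.027944357977889567 ((565.3517456054688, 13.871440887451172), (85.66983795166016, 101.69239044189453), 71.65287780761719)
spare 0.028 109 [0.5593 0.0055 0.0337] 0.04451363598652681 ((565.2500610351562, 14.144767761230469), (83.31512451171875, 103.8552474975586), 72.32073211669922)
spare 0.11 578 [0.5609 0.013  0.1375] 0.15786427478225842 ((565.642822265625, 12.425289154052734), (50.290828704833984, 118.39550018310547), 72.74701690673828)
slim 0.015 51 [ 0.5355 -0.1486  0.0247] 0.02773626494956994 ((541.6199951171875, -151.53305053710938), (84.80521392822266, 105.74622344970703), 72.0108642578125)
slim 0.028 153 [ 0.5457 -0.1478  0.0333] 0.042709527685825206 ((544.0567016601562, -150.29502868652344), (84.31078338623047, 99.66766357421875), 76.7413558959961)
slim 0.11 409 [ 0.5378 -0.1501  0.1375] 0.15533300573530429 ((543.1080932617188, -151.5512237548828), (36.09718704223633, 119.63561248779297), 77.1975326538086)
emp 0.015 135 [ 0.5502 -0.3302  0.0239] 0.027912706722964736 ((556.3031616210938, -333.1823425292969), (81.49488830566406, 106.06473541259766), 88.01864624023438)
emp 0.028 219 [ 0.5583 -0.3353  0.0328] 0.044256446920897 ((556.9154052734375, -332.35174560546875), (82.58221435546875, 102.76445770263672), 88.01380157470703)
```

Call:
jog_arm(targets=[[0.094, -0.03, 0, 0, 0], [0.094, -0.03, 0, 0, 0], [0.094, -0.03, -0.01, 0, 0], [0.094, 0, -0.026, -0.019, -0.06], [0.094, 0, -0.026, -0.019, -0.06], [0.094, 0, -0.026, -0.019, -0.06], [0.094, 0, -0.026, -0.019, -0.06], [0.094, 0, -0.026, -0.019, -0.06], [0.094, 0, -0.026, -0.019, -0.06], [0.094, 0, -0.026, -0.019, -0.06]])

```text
clock: 0.98
position: [0.3577, 0.4408, 0.3095]
tcp_rot: [[-0.0, -0.992, -0.125], [-0.0, -0.125, 0.992], [-1.0, 0.0, -0.0]]
contact_force: [0.9, 0.1, -1.0]
opening: 0.999
```

Call:
jog_arm(targets=[[0.094, 0, -0.012, -0.034, 0], [0.094, 0, -0.012, -0.034, 0], [0.094, 0, -0.012, -0.034, 0], [0.094, 0, -0.012, -0.034, 0], [0.094, 0, -0.012, -0.033, 0], [0.094, 0, 0, 0, -0.1], [0.094, 0, 0, 0, -0.1], [0.094, 0, 0, 0, -0.1], [0.094, 0, 0, 0, -0.055], [0.094, 0, 0, 0, 0]])

```text
clock: 1.82
position: [0.437, 0.2816, 0.3093]
tcp_rot: [[-0.0, -0.887, -0.462], [-0.0, -0.462, 0.887], [-1.0, 0.0, -0.0]]
contact_force: [0.1, 0.0, 0.0]
opening: 0.996
```

```bash
cat > snap.py <<'E'
import sys
from rig import *
import cv2, numpy as np, pickle
np.set_printoptions(precision=4,suppress=True)
i=sys.argv[1]
s=read_state(); print({k:np.round(s[k],4).tolist() for k in s if k not in("qd","joint_efforts")})
for n in sys.argv[2:]:
    c=camera_params(n); p,d=capture(n); cv2.imwrite(f"pics/{n}{i}.png",p[...,::-1]); np.save(f"{n}{i}.npy",d)
    pickle.dump(c,open(f"{n}{i}.pkl","wb"))
E
python3 snap.py 1 scene top wrist
```

```text
{'clock': 1.8167, 'joint_positions': [-42.8347, 8.6225, 7.4685, 100.9157, -1.1791, 70.5584, 82.4454], 'position': [0.437, 0.2816, 0.3093], 'tcp_rot': [[-0.0002, -0.887, -0.4618], [-0.0003, -0.4618, 0.887], [-1.0, 0.0003, -0.0001]], 'contact_force': [0.0891, 0.026, 0.0342], 'torque': [0.082, -0.0098, -0.0796], 'opening': 0.9961}
```

View pics/scene1.png

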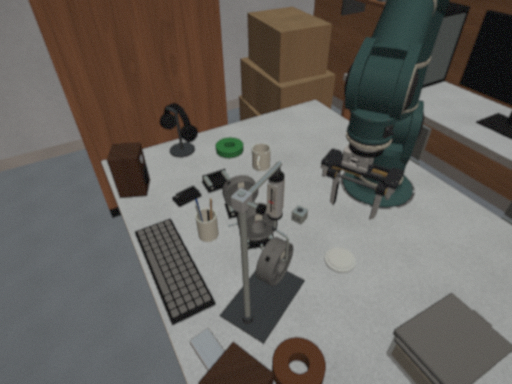

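View pics/wrist1.png

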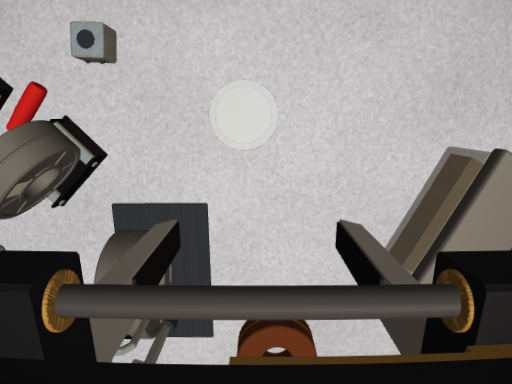

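View pics/top1.png

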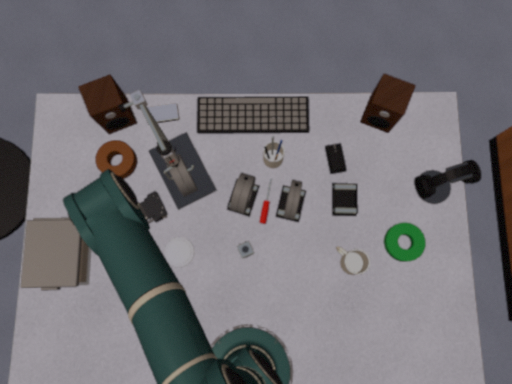

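```bash
python3 - <<'E'
from h import *
np.set_printoptions(precision=3,suppress=True)
T=np.array([.437,.2816,.3093]); R=np.array([[0,-.887,-.4618],[0,-.4618,.887],[-1,0,0]])
for n in("scene","top"):
    c,d,p=load(n,1); W=cloud(c,d).reshape(-1,3)
    L=(W-T)@R  # tool coords: x down, y robotward, z jaws
    L=L[~np.isnan(L[:,0])]
    m=(abs(L[:,1])<.25)&(abs(L[:,2])<.2)&(L[:,0]<0.02)&(L[:,0]>-.6)
    L=L[m]
    print(n,len(L))
    for h in np.arange(0.0,.6,.03):
        q=L[(-L[:,0]>=h-.02)&(-L[:,0]<h+.01)]
        if len(q)>3: print("h %.2f n%d  y %.3f..%.3f  z %.3f..%.3f"%(h,len(q),q[:,1].min(),q[:,1].max(),q[:,2].min(),q[:,2].max()))
c,d,p=load("scene",1)
cv2.imwrite("pics/sc1z.png",cv2.resize(p[80:240,300:440],None,fx=3.7,fy=3.7,interpolation=cv2.INTER_CUBIC))
E
```

```text
scene 12183
h 0.00 n148  y -0.148..0.007  z -0.169..0.058
h 0.03 n265  y -0.149..0.008  z -0.165..0.059
h 0.06 n292  y -0.149..0.010  z -0.167..0.059
h 0.09 n377  y -0.149..0.006  z -0.166..0.080
h 0.12 n1612  y -0.148..0.034  z -0.168..0.088
h 0.15 n553  y -0.250..0.021  z -0.168..0.016
h 0.18 n390  y -0.250..0.006  z -0.165..0.037
h 0.21 n346  y -0.050..0.008  z -0.046..0.047
h 0.24 n614  y -0.049..0.001  z -0.047..0.053
h 0.27 n700  y -0.051..0.006  z -0.045..0.056
h 0.30 n654  y -0.062..-0.009  z -0.057..0.065
h 0.33 n1124  y -0.066..0.010  z -0.060..0.066
h 0.36 n1680  y -0.060..0.138  z -0.060..0.065
h 0.39 n1935  y -0.034..0.242  z -0.072..0.055
h 0.42 n1356  y 0.065..0.246  z -0.084..0.026
h 0.45 n137  y 0.152..0.210  z -0.056..0.011
top 10146
h 0.00 n25  y -0.135..-0.108  z -0.170..-0.133
h 0.03 n40  y -0.123..-0.106  z -0.169..-0.136
h 0.06 n46  y -0.124..-0.105  z -0.169..-0.135
h 0.09 n69  y -0.124..0.034  z -0.169..-0.031
h 0.12 n637  y -0.245..0.035  z -0.171..-0.032
h 0.15 n393  y -0.250..0.034  z -0.167..-0.037
h 0.18 n19  y -0.250..0.011  z -0.166..-0.040
h 0.21 n8  y -0.004..0.012  z -0.047..-0.045
h 0.30 n41  y -0.026..0.076  z -0.065..-0.057
h 0.33 n161  y -0.058..0.094  z -0.066..0.039
h 0.36 n1136  y -0.056..0.137  z -0.069..0.066
h 0.39 n2992  y -0.033..0.244  z -0.083..0.055
h 0.42 n2382  y 0.067..0.250  z -0.084..0.027
h 0.45 n2074  y 0.148..0.250  z -0.079..0.017
h 0.48 n123  y 0.234..0.250  z -0.053..-0.009
```

View pics/sc1z.png

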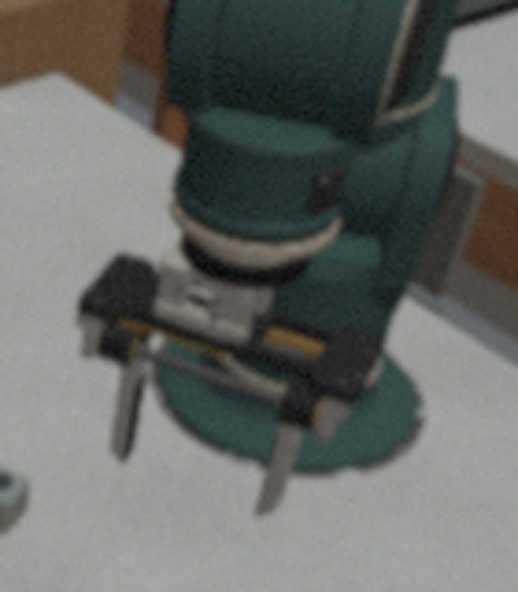

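```bash
python3 - <<'E'
from h import *
np.set_printoptions(precision=3,suppress=True)
T=np.array([.437,.2816,.3093]); R=np.array([[0,-.887,-.4618],[0,-.4618,.887],[-1,0,0]])
c,d,p=load("scene",1); W=cloud(c,d).reshape(-1,3)
L=(W-T)@R; L=L[~np.isnan(L[:,0])]
L=L[(abs(L[:,1])<.11)&(abs(L[:,2])<.1)&(L[:,0]<-.05)&(L[:,0]>-.42)]
for h in np.arange(0.06,.40,.01):
    q=L[(-L[:,0]>=h-.005)&(-L[:,0]<h+.005)]; 
    if len(q)>3: print("h %.2f n%d  ymin %.3f (p2 %.3f)  z %.3f..%.3f  y at |z|<.02: %s"%(h,len(q),q[:,1].min(),np.percentile(q[:,1],3),q[:,2].min(),q[:,2].max(), np.round(np.percentile(q[abs(q[:,2])<.02][:,1],[5,50]),3) if (abs(q[:,2])<.02).any() else None))
# stand
O=np.array([.6176,.2036]); a=np.radians(27.3); ex=np.array([np.cos(a),np.sin(a)]); ey=np.array([-ex[1],ex[0]])
for n in ("scene","top"):
    c,d,p=load(n,0); W=cloud(c,d).reshape(-1,3); W=W[~np.isnan(W[:,0])]
    S=np.c_[(W[:,:2]-O)@ex,(W[:,:2]-O)@ey,W[:,2]]
    S=S[(abs(S[:,0])<.1)&(abs(S[:,1])<.07)&(S[:,2]>.02)]
    print(n)
    for z in np.arange(.06,.50,.015):
        q=S[abs(S[:,2]-z)<.0075]
        if len(q)>2: print("z %.3f n%d x %.3f..%.3f y %.3f..%.3f"%(z,len(q),q[:,0].min(),q[:,0].max(),q[:,1].min(),q[:,1].max()))
c=camera_params=pickle.load(open("wrist1.pkl","rb")); Rw=cv2.Rodrigues(c["rvec"])[0]; print("wrist cam in tool",(-Rw.T@c["tvec"].ravel()-T)@R, (Rw@R))
E
```

```text
h 0.06 n44  ymin -0.013 (p2 -0.012)  z -0.060..0.059  y at |z|<.02: None
h 0.07 n24  ymin -0.012 (p2 -0.011)  z -0.058..0.058  y at |z|<.02: None
h 0.08 n7  ymin -0.016 (p2 -0.016)  z -0.052..0.080  y at |z|<.02: None
h 0.09 n79  ymin -0.037 (p2 -0.036)  z -0.080..0.080  y at |z|<.02: None
h 0.10 n277  ymin -0.036 (p2 -0.035)  z -0.081..0.080  y at |z|<.02: [-0.03  -0.027]
h 0.11 n217  ymin -0.037 (p2 -0.036)  z -0.088..0.086  y at |z|<.02: [-0.021 -0.019]
h 0.12 n310  ymin -0.037 (p2 -0.035)  z -0.086..0.088  y at |z|<.02: [-0.025 -0.023]
h 0.13 n781  ymin -0.036 (p2 -0.033)  z -0.090..0.088  y at |z|<.02: [-0.024 -0.021]
h 0.14 n125  ymin -0.026 (p2 -0.023)  z -0.040..0.016  y at |z|<.02: [-0.023 -0.019]
h 0.15 n88  ymin -0.023 (p2 -0.022)  z -0.041..0.016  y at |z|<.02: [-0.022 -0.02 ]
h 0.16 n14  ymin -0.034 (p2 -0.034)  z -0.027..0.016  y at |z|<.02: [-0.034 -0.022]
h 0.17 n118  ymin -0.036 (p2 -0.036)  z -0.041..0.022  y at |z|<.02: [-0.036 -0.034]
h 0.18 n210  ymin -0.040 (p2 -0.039)  z -0.038..0.037  y at |z|<.02: [-0.039 -0.034]
h 0.19 n54  ymin -0.037 (p2 -0.034)  z -0.025.
[... 3444 characters left out ...]
4..0.043
z 0.255 n17 x -0.005..0.005 y -0.002..0.034
z 0.300 n8 x -0.016..-0.002 y -0.014..0.019
z 0.315 n25 x -0.018..0.010 y -0.018..0.018
z 0.330 n18 x -0.018..-0.003 y -0.015..0.012
z 0.345 n20 x -0.018..0.001 y -0.016..0.013
z 0.360 n23 x -0.020..-0.002 y -0.016..0.018
z 0.375 n24 x -0.018..-0.000 y -0.016..0.014
z 0.390 n24 x -0.018..-0.004 y -0.015..0.016
z 0.405 n32 x -0.019..-0.000 y -0.016..0.016
z 0.420 n34 x -0.018..0.016 y -0.016..0.019
z 0.435 n88 x -0.018..0.017 y -0.017..0.019
z 0.450 n146 x -0.014..0.099 y -0.009..0.010
z 0.465 n88 x -0.012..0.098 y -0.006..0.005
wrist cam in tool [-0.165  0.067  0.001] [[ 0.    -0.006  1.   ]
 [-0.232 -0.973 -0.006]
 [ 0.973 -0.232 -0.002]]
```

Call:
jog_arm(targets=[[0.094, -0.04, 0, 0, 0], [0.094, -0.04, 0, 0, 0], [0.094, -0.04, 0, 0, 0], [0.094, -0.03, -0.011, -0.026, 0], [0.094, -0.03, -0.011, -0.026, 0], [0.094, -0.02, -0.011, -0.026, 0], [0.094, 0, -0.014, -0.036, 0], [0.094, 0, -0.014, -0.036, 0], [0.094, 0, -0.014, -0.036, 0], [0.094, 0, -0.014, -0.036, 0]])

```text
clock: 2.8
position: [0.6191, 0.1243, 0.5095]
tcp_rot: [[0.0, -0.889, -0.458], [-0.0, -0.458, 0.889], [-1.0, -0.0, -0.0]]
contact_force: [-0.1, 0.9, 0.4]
opening: 1.0
```

Call:
jog_arm(targets=[[0.094, 0, -0.011, -0.03, 0.1], [0.094, 0, 0, 0, 0.1], [0.094, 0, -0.03, 0, 0.1], [0.094, 0, -0.03, 0, 0], [0.094, 0, -0.03, 0, 0], [0.094, 0, -0.03, 0, 0], [0.094, 0, -0.03, 0, 0]])

```text
clock: 3.38
position: [0.7738, 0.1315, 0.5091]
tcp_rot: [[-0.001, -0.985, -0.174], [-0.001, -0.174, 0.985], [-1.0, 0.001, -0.001]]
contact_force: [-0.7, 0.8, 0.2]
opening: 1.0
```

Call:
jog_arm(targets=[[0.094, 0, -0.03, 0, 0], [0.094, 0, -0.03, 0, 0], [0.094, 0, -0.03, 0, 0], [0.094, 0, -0.03, 0, 0], [0.094, 0, -0.03, 0, 0]])

```text
clock: 3.8
position: [0.8468, 0.1437, 0.4639]
tcp_rot: [[0.068, -0.983, -0.171], [0.006, -0.171, 0.985], [-0.998, -0.068, -0.005]]
contact_force: [-3.4, 4.8, 7.2]
opening: 1.004
```

```bash
python3 snap.py x
```

```text
{'clock': 3.8, 'joint_positions': [-12.4347, 58.3543, 21.907, 3.1986, -20.8005, 114.7683, 88.9785], 'position': [0.8468, 0.1437, 0.4639], 'tcp_rot': [[0.0681, -0.9829, -0.1711], [0.0065, -0.1711, 0.9852], [-0.9977, -0.0682, -0.0053]], 'contact_force': [-3.3832, 4.8474, 7.1578], 'torque': [0.3089, 0.1223, 0.0275], 'opening': 1.0037}
```

Call:
jog_arm(targets=[[0.094, 0, 0.02, 0, 0], [0.094, 0, 0.03, 0, 0], [0.094, 0, 0.03, 0, 0]])

```text
clock: 4.05
position: [0.8151, 0.1417, 0.466]
tcp_rot: [[0.069, -0.983, -0.172], [0.009, -0.172, 0.985], [-0.998, -0.07, -0.003]]
contact_force: [2.2, 1.0, 1.7]
opening: 1.002
```

```bash
python3 snap.py x
```

```text
{'clock': 4.05, 'joint_positions': [-18.1984, 46.2245, 23.3714, 27.5544, -17.5196, 103.859, 92.8363], 'position': [0.8151, 0.1417, 0.466], 'tcp_rot': [[0.0693, -0.9826, -0.1722], [0.0087, -0.172, 0.9851], [-0.9976, -0.0698, -0.0034]], 'contact_force': [2.203, 0.9588, 1.7465], 'torque': [0.0183, -0.0554, 0.0149], 'opening': 1.0017}
```

Call:
jog_arm(targets=[[0.094, -0.025, 0, 0, 0], [0.094, -0.025, 0, 0, 0], [0.094, -0.02, 0, 0, 0]])

```text
clock: 4.3
position: [0.8051, 0.1406, 0.5287]
tcp_rot: [[0.082, -0.982, -0.172], [0.012, -0.171, 0.985], [-0.997, -0.082, -0.003]]
contact_force: [-0.2, 0.5, 1.5]
opening: 0.999
```

```bash
python3 snap.py x
```

```text
{'clock': 4.3, 'joint_positions': [-14.421, 50.0668, 20.7196, 10.9875, -18.0038, 114.8372, 89.9978], 'position': [0.8051, 0.1406, 0.5287], 'tcp_rot': [[0.0817, -0.9818, -0.1717], [0.0116, -0.1714, 0.9851], [-0.9966, -0.0825, -0.0026]], 'contact_force': [-0.1577, 0.5422, 1.5374], 'torque': [0.0083, 0.0754, 0.0044], 'opening': 0.9985}
```

Call:
jog_arm(targets=[[0.094, -0.02, 0, 0, 0], [0.094, -0.015, 0, 0, 0], [0.094, 0.02, 0.02, 0, 0], [0.094, 0.02, 0.03, 0, 0], [0.094, 0.02, 0.03, 0, 0]])

```text
clock: 4.72
position: [0.758, 0.1336, 0.5227]
tcp_rot: [[0.096, -0.981, -0.17], [0.014, -0.169, 0.985], [-0.995, -0.097, -0.002]]
contact_force: [2.5, 0.4, 0.7]
opening: 0.998
```

```bash
python3 snap.py x
```

```text
{'clock': 4.7167, 'joint_positions': [-19.7436, 36.0055, 19.2816, 37.5005, -11.8513, 102.1327, 92.1964], 'position': [0.758, 0.1336, 0.5227], 'tcp_rot': [[0.0959, -0.9808, -0.1698], [0.0144, -0.1692, 0.9855], [-0.9953, -0.097, -0.0021]], 'contact_force': [2.5167, 0.4161, 0.7219], 'torque': [0.0082, -0.0703, -0.0343], 'opening': 0.9977}
```

Call:
jog_arm(targets=[[0.094, -0.001, 0.036, 0.005, 0], [0.094, -0.001, 0.036, 0.005, 0], [0.094, -0.001, 0.036, 0.005, 0], [0.094, -0.001, 0.036, 0.005, 0], [0.094, -0.001, 0.036, 0.005, 0], [0.094, -0.001, 0.036, 0.005, 0], [0.094, -0.001, 0.036, 0.005, 0], [0.094, -0.001, 0.036, 0.006, -0.1], [0.094, 0, 0, 0, -0.1], [0.094, 0, 0, 0, -0.1]])

```text
clock: 5.55
position: [0.4763, 0.1256, 0.5057]
tcp_rot: [[0.098, -0.884, -0.457], [0.016, -0.458, 0.889], [-0.995, -0.094, -0.03]]
contact_force: [0.6, -0.5, -0.9]
opening: 1.0
```

Call:
jog_arm(targets=[[0.094, 0.035, 0.003, 0, 0], [0.094, 0.035, 0.003, 0, 0], [0.094, 0.035, 0.003, 0, 0], [0.094, 0.035, 0.003, 0, 0], [0.094, 0.035, 0.003, 0, 0], [0.094, 0.03, 0.003, 0, 0], [0.094, 0.01, 0, 0, 0], [0.094, 0, 0, 0, 0]])

```text
clock: 6.22
position: [0.4821, 0.1202, 0.2875]
tcp_rot: [[0.093, -0.887, -0.452], [0.013, -0.453, 0.892], [-0.996, -0.089, -0.031]]
contact_force: [0.5, -0.2, 0.5]
opening: 1.002
```

```bash
python3 snap.py 2 wrist scene top
```

```text
{'clock': 6.2167, 'joint_positions': [-34.6375, 3.5875, 17.3021, 109.6919, -0.1994, 61.5576, 99.6166], 'position': [0.4821, 0.1202, 0.2875], 'tcp_rot': [[0.0932, -0.8873, -0.4517], [0.0129, -0.4526, 0.8916], [-0.9956, -0.0889, -0.0307]], 'contact_force': [0.4655, -0.1882, 0.5288], 'torque': [-0.0187, 0.0744, -0.0142], 'opening': 1.002}
```

View pics/wrist2.png

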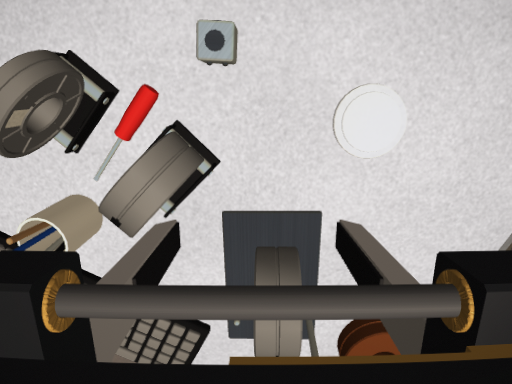

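View pics/scene2.png

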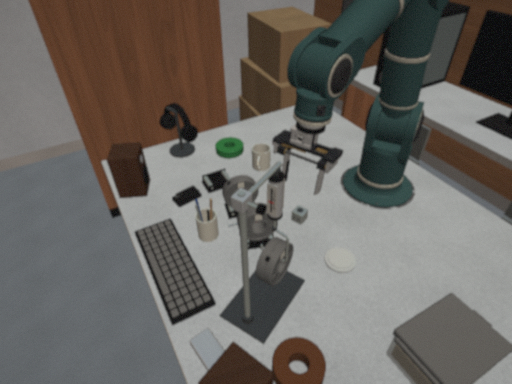

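```bash
python3 - <<'E'
from h import *
np.set_printoptions(precision=4,suppress=True)
T=np.array([.4821,.1202,.2875]); R=np.array([[.0932,-.8873,-.4517],[.0129,-.4526,.8916],[-.9956,-.0889,-.0307]])
c,d,p=load("wrist",2); W=cloud(c,d)
# foot plate front corners
def plane(uv,z):
    x=cv2.undistortPoints(np.array(uv,float).reshape(-1,1,2),c["K"],c["dist_coeffs"])[:,0]
    Rw=cv2.Rodrigues(c["rvec"])[0]; C=-Rw.T@c["tvec"].ravel(); D=np.c_[x,np.ones(len(x))]@Rw
    return C+D*((z-C[2])/D[:,2])[:,None]
F=plane([(222.5,211.5),(321,211.5)],.008); print("foot front",F, np.linalg.norm(F[0]-F[1]))
e=F[1]-F[0]; a=np.degrees(np.arctan2(e[1],e[0])); print("y az",a)
yaw=np.radians(a-90); ex=np.array([np.cos(yaw),np.sin(yaw)]); O=F.mean(0)[:2]+.07*ex; print("yaw",np.degrees(yaw),"O",O)
# drum surface
P=W[240:283,240:320].reshape(-1,3); P=P[(P[:,2]>.05)&(P[:,2]<.3)]
ey=np.array([-ex[1],ex[0]])
S=np.c_[(P[:,:2]-O)@ex,(P[:,:2]-O)@ey,P[:,2]]
S=S[(abs(S[:,1])<.05)&(abs(S[:,0])<.07)]
print(len(S),S.min(0),S.max(0),np.percentile(S[:,1],[1,50,99]))
# fit circle r .065 in x,z
from scipy.optimize import least_squares
def fit(S):
    return least_squares(lambda q:np.hypot(S[:,0]-q[0],S[:,2]-q[1])-.065,[0,.128],loss="soft_l1",f_scale=.001).x
print("wrist drum xz",fit(S))
for n in("scene","top"):
    c,d,p=load(n,0); Q=cloud(c,d).reshape(-1,3); Q=Q[~np.isnan(Q[:,0])]
    S=np.c_[(Q[:,:2]-O)@ex,(Q[:,:2]-O)@ey,Q[:,2]]
    r=np.hypot(S[:,0],S[:,2]-.128)
    q=S[(abs(r-.065)<.008)&(abs(S[:,1])<.018)]; print(n,len(q),fit(q))
    f=S[(r<.06)&(r>.03)&(abs(S[:,1])<.033)&(abs(S[:,1])>.018)]; print(" faces",len(f),np.percentile(f[:,1],[5,50,95]))
    t=S[(np.hypot(S[:,0],S[:,1])<.035)&(S[:,2]>.31)&(S[:,2]<.42)]
    t=least_squares(lambda q:np.hypot(t[:,0]-q[0],t[:,1]-q[1])-.0195,[0,0],loss="soft_l1",f_scale=.001).x; print(" tube",t)
E
```

```text
foot front [[0.5909 0.1071 0.008 ]
 [0.5234 0.2367 0.008 ]] 0.14606706911395576
y az 117.51684449605071
yaw 27.51684449605071 O [0.6192 0.2042]
1627 [-0.066  -0.0205  0.0984] [-0.0501  0.0297  0.1626] [-0.0201  0.0045  0.029 ]
wrist drum xz [0.0006 0.1222]
scene 584 [0.0012 0.1242]
 faces 306 [0.0253 0.027  0.0288]
 tube [ 0.0017 -0.0026]
top 337 [0.0017 0.1234]
 faces 82 [-0.019   0.0213  0.0301]
 tube [0.0003 0.0024]
```

```bash
cat > go.py <<'E'
import sys,numpy as np
from rig import read_state
np.set_printoptions(precision=4,suppress=True)
s=read_state(); R=np.array(s["tcp_rot"]); p=np.array(s["position"])
print("z az",np.degrees(np.arctan2(R[1,2],R[0,2])),"force",np.array(s["contact_force"]),"t",s["clock"],"op",s["opening"]*.094)
q=p
for a in sys.argv[1:]:
    t=np.array([float(v) for v in a.split(",")]); d=R.T@(t-q); print(t,"tool d",d,"rows",np.linalg.norm(d)/.035); q=t
E
python3 go.py .4747,.1341,.115 .569,.183,.115
```

```text
z az 116.88667949533244 force [ 0.3618 -0.111  -0.2791] t 6.3667 op 0.09406501284206131
[0.4747 0.1341 0.115 ] tool d [0.1745 0.0188 0.0215] rows 5.052209308970614
[0.569 0.183 0.115] tool d [ 0.01   -0.1057  0.001 ] rows 3.034993191667714
```

Call:
jog_arm(targets=[[0.094, 0.03, 0.0035, 0.004, 0], [0.094, 0.03, 0.0035, 0.004, 0], [0.094, 0.03, 0.003, 0.004, 0], [0.094, 0.03, 0.003, 0.004, 0], [0.094, 0.03, 0.003, 0.0035, -0.01], [0.094, 0.0245, 0.003, 0.002, 0], [0.094, 0.002, -0.02, 0, 0], [0.094, 0.002, -0.02, 0, 0], [0.094, 0, 0, 0, 0]])

```text
clock: 7.12
position: [0.5127, 0.1543, 0.1143]
tcp_rot: [[0.1, -0.881, -0.462], [0.016, -0.463, 0.886], [-0.995, -0.096, -0.032]]
contact_force: [0.1, 0.5, -1.1]
opening: 0.999
```

```bash
python3 go.py .569,.183,.115; python3 snap.py 3 wrist scene
```

```text
z az 117.5355072112577 force [ 0.1173  0.5094 -1.0882] t 7.1167 op 0.09393796973478552
[0.569 0.183 0.115] tool d [ 0.0054 -0.063  -0.0006] rows 1.805416532634603
{'clock': 7.1167, 'joint_positions': [-33.3997, 19.9837, 15.0102, 115.4493, -6.2968, 39.6508, 102.7714], 'position': [0.5127, 0.1543, 0.1143], 'tcp_rot': [[0.0998, -0.8812, -0.4621], [0.0156, -0.4629, 0.8863], [-0.9949, -0.0957, -0.0324]], 'contact_force': [0.1173, 0.5094, -1.0882], 'torque': [0.0295, 0.1434, 0.0081], 'opening': 0.9993}
```

View pics/wrist3.png

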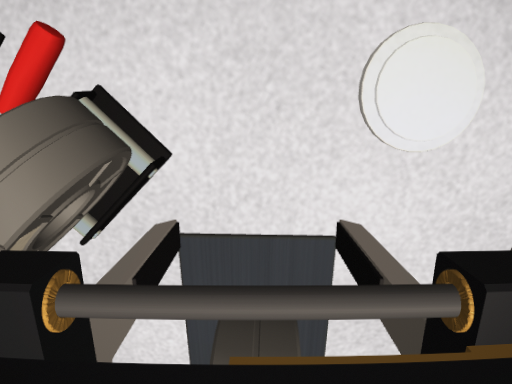

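View pics/scene3.png

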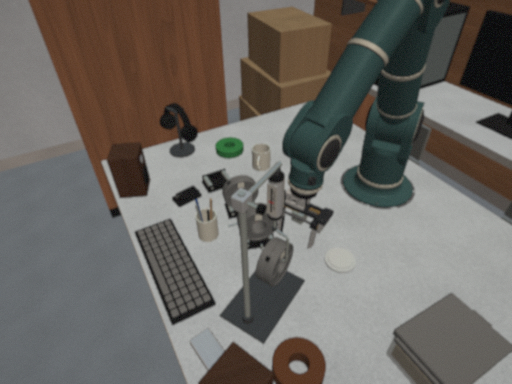

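Call:
jog_arm(targets=[[0.094, 0.002, -0.02, 0, 0], [0.094, 0.002, -0.02, 0, 0], [0.094, 0.001, -0.013, 0, 0], [0.094, 0, -0.008, 0, 0], [0.094, 0, 0, 0, 0]])

```text
clock: 7.63
position: [0.5644, 0.1808, 0.1143]
tcp_rot: [[0.098, -0.882, -0.461], [0.015, -0.462, 0.887], [-0.995, -0.094, -0.032]]
contact_force: [-1.0, 0.3, -0.2]
opening: 0.997
```

```bash
python3 go.py .569,.183,.115; python3 snap.py 4 wrist scene; python3 - <<'E'
from h import *
c,d,p=load("scene",4)
cv2.imwrite("pics/sc4z.png",cv2.resize(p[150:300,210:350],None,fx=4,fy=4,interpolation=cv2.INTER_CUBIC))
E
```

```text
z az 117.48655702611258 force [-1.0477  0.2788 -0.2256] t 7.6333 op 0.09376167706446055
[0.569 0.183 0.115] tool d [-0.0002 -0.0051 -0.0002] rows 0.14723600403062853
{'clock': 7.6333, 'joint_positions': [-33.005, 25.2645, 14.5304, 107.3872, -7.4004, 42.7105, 102.6676], 'position': [0.5644, 0.1808, 0.1143], 'tcp_rot': [[0.0978, -0.8818, -0.4613], [0.0147, -0.4622, 0.8867], [-0.9951, -0.0935, -0.0322]], 'contact_force': [-1.0477, 0.2788, -0.2256], 'torque': [0.0194, 0.072, 0.0171], 'opening': 0.9975}
```

View pics/sc4z.png

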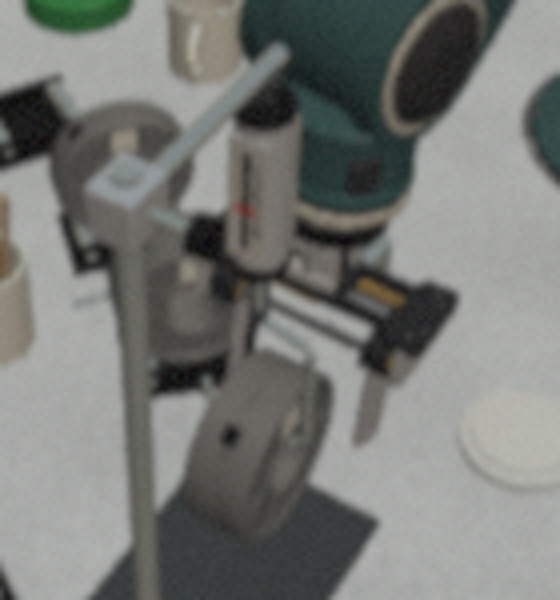

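View pics/wrist4.png

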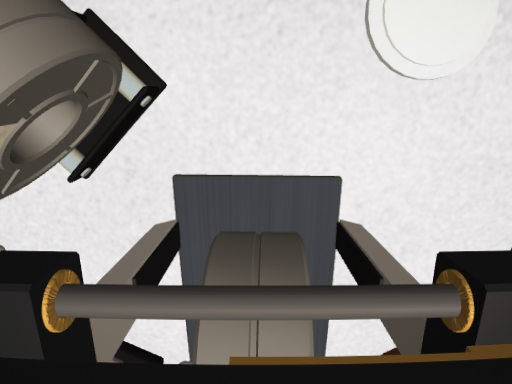

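Call:
jog_arm(targets=[[0.094, 0, -0.004, 0, 0], [0.05, 0, 0, 0, 0], [0.04, 0, 0, 0, 0], [0.03, 0, 0, 0, 0], [0.03, 0, 0, 0, 0], [0.03, 0, 0, 0, 0], [0.03, 0, 0, 0, 0], [0.03, 0, 0, 0, 0], [0.03, 0, 0, 0, 0]], newtons=50)

```text
clock: 8.48
position: [0.567, 0.182, 0.1138]
tcp_rot: [[0.097, -0.882, -0.461], [0.014, -0.462, 0.887], [-0.995, -0.092, -0.032]]
contact_force: [-0.1, -1.4, -0.2]
opening: 0.531
```

```bash
python3 snap.py 5 wrist scene; python3 - <<'E'
from h import *
c,d,p=load("scene",5)
cv2.imwrite("pics/sc5z.png",cv2.resize(p[150:300,210:350],None,fx=4,fy=4,interpolation=cv2.INTER_CUBIC))
E
```

```text
{'clock': 8.4833, 'joint_positions': [-32.9733, 25.5984, 14.5192, 106.9323, -7.4559, 42.9187, 102.6531], 'position': [0.567, 0.182, 0.1138], 'tcp_rot': [[0.0966, -0.8822, -0.4609], [0.014, -0.4618, 0.8868], [-0.9952, -0.0922, -0.0322]], 'contact_force': [-0.086, -1.3639, -0.1931], 'torque': [-0.0807, 0.0546, -0.0766], 'opening': 0.5311}
```

View pics/sc5z.png

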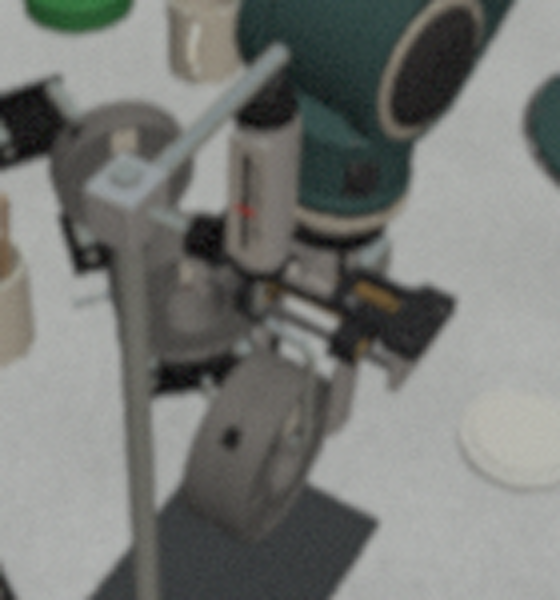

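Call:
jog_arm(targets=[[0.03, -0.008, 0, 0, 0], [0.03, -0.008, 0, 0, 0], [0.03, -0.008, 0, 0, 0], [0.03, -0.008, 0, -0.001, 0], [0.03, -0.008, 0, 0, 0], [0.03, -0.008, 0, 0, 0], [0.03, -0.008, -0.001, -0.001, 0], [0.03, -0.009, -0.001, 0, 0], [0.03, 0, 0, 0, 0]])

```text
clock: 9.33
position: [0.5641, 0.1806, 0.1808]
tcp_rot: [[0.099, -0.882, -0.461], [0.015, -0.462, 0.887], [-0.995, -0.094, -0.032]]
contact_force: [0.3, 0.6, -4.4]
opening: 0.53
```

```bash
python3 snap.py 6 wrist scene; python3 - <<'E'
from h import *
c,d,p=load("scene",6)
cv2.imwrite("pics/sc6z.png",cv2.resize(p[150:300,210:350],None,fx=4,fy=4,interpolation=cv2.INTER_CUBIC))
E
```

```text
{'clock': 9.3333, 'joint_positions': [-34.1118, 20.2798, 15.6921, 104.5441, -5.5871, 50.3665, 101.3031], 'position': [0.5641, 0.1806, 0.1808], 'tcp_rot': [[0.0986, -0.8819, -0.461], [0.0151, -0.4619, 0.8868], [-0.995, -0.0944, -0.0322]], 'contact_force': [0.3478, 0.6047, -4.356], 'torque': [-0.0591, 0.3786, 0.0143], 'opening': 0.53}
```

View pics/sc6z.png

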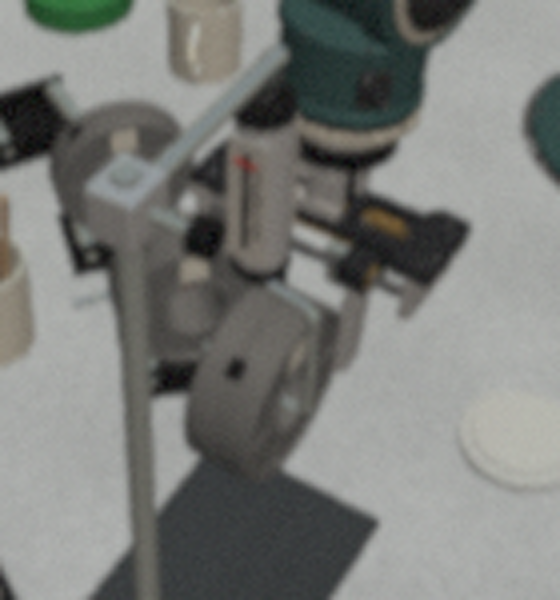

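View pics/wrist6.png

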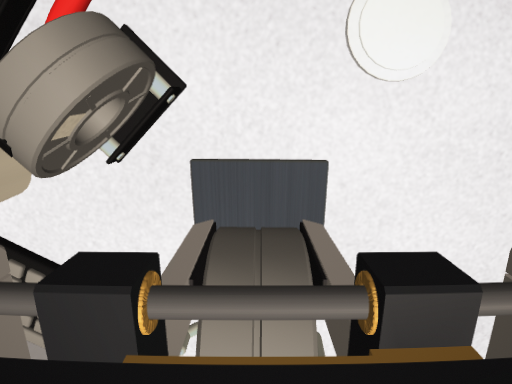

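```bash
cat > fitd.py <<'E'
import sys
from h import *
from scipy.optimize import least_squares
np.set_printoptions(precision=4,suppress=True)
O=np.array([.6192,.2042]); yaw=np.radians(27.5); ex=np.array([np.cos(yaw),np.sin(yaw)]); ey=np.array([-ex[1],ex[0]])
i=sys.argv[1]; x0=float(sys.argv[2]); z0=float(sys.argv[3]); y0=float(sys.argv[4]) if len(sys.argv)>4 else 0.; w=float(sys.argv[5]) if len(sys.argv)>5 else .018
for n in("scene","top"):
    try: c,d,p=load(n,i)
    except Exception: continue
    Q=cloud(c,d).reshape(-1,3); Q=Q[~np.isnan(Q[:,0])]
    S=np.c_[(Q[:,:2]-O)@ex,(Q[:,:2]-O)@ey,Q[:,2]]
    r=np.hypot(S[:,0]-x0,S[:,2]-z0); 
    q=S[(abs(r-.065)<.01)&(abs(S[:,1]-y0)<w)&(S[:,0]>x0-.02)]
    f=least_squares(lambda a:np.hypot(q[:,0]-a[0],q[:,2]-a[1])-.065,[x0,z0],loss="soft_l1",f_scale=.001).x
    print(n,"drum x,z",f,len(q),"y rng",np.percentile(S[(abs(r-.065)<.006)&(abs(S[:,1]-y0)<.05)][:,1],[2,98]))
    b=S[(abs(S[:,0])<.012)&(S[:,2]>.2)&(S[:,2]<.30)&(abs(S[:,1])<.055)&((S[:,2]>z0+.07)|(abs(S[:,1]-y0)>.034))]
    for z in np.arange(.2,.3,.01):
        k=b[abs(b[:,2]-z)<.005]
        if len(k): print("  bar z %.2f n%d x %.4f y %.4f"%(z,len(k),k[:,0].mean(),k[:,1].mean()))
    s=S[(np.hypot(S[:,0]-x0,S[:,2]-z0)<.022)&(abs(S[:,0])<.01)&(S[:,2]>.1)]
    print("  inside hole:",len(s),np.c_[s][:12])
E
python3 fitd.py 6 0 .189
```

```text
scene drum x,z [-0.0025  0.1892] 562 y rng [-0.0186  0.0411]
  bar z 0.20 n5 x 0.0023 y 0.0077
  bar z 0.21 n7 x 0.0031 y 0.0399
  bar z 0.22 n8 x 0.0044 y 0.0401
  bar z 0.23 n7 x 0.0040 y 0.0402
  bar z 0.24 n7 x 0.0046 y 0.0397
  bar z 0.25 n5 x 0.0045 y 0.0403
  bar z 0.26 n8 x 0.0034 y 0.0406
  bar z 0.27 n10 x 0.0032 y 0.0405
  bar z 0.28 n26 x 0.0033 y 0.0292
  bar z 0.29 n19 x 0.0038 y 0.0109
  inside hole: 34 [[ 0.0007 -0.042   0.2021]
 [ 0.0031 -0.0438  0.1991]
 [ 0.0027 -0.0408  0.2005]
 [ 0.0025 -0.0442  0.1944]
 [ 0.0036 -0.0435  0.1917]
 [ 0.004   0.0379  0.2098]
 [ 0.0028  0.0402  0.21  ]
 [ 0.0006  0.042   0.2091]
 [ 0.0048  0.0385  0.2069]
 [ 0.004   0.041   0.2077]
 [-0.0001  0.0419  0.2042]
 [ 0.0056  0.0391  0.2041]]
```

Call:
jog_arm(targets=[[0.03, 0.0003, 0, -0.01, 0], [0.03, 0.0005, 0, -0.015, 0], [0.03, 0.0005, 0, -0.015, 0], [0.03, 0.0005, 0, -0.015, 0], [0.03, 0.0005, 0, -0.015, 0], [0.03, 0.0005, 0, -0.015, 0], [0.03, 0, 0, -0.01, 0], [0.03, 0, 0, 0, 0]])

```text
clock: 10.1
position: [0.6082, 0.0931, 0.1786]
tcp_rot: [[0.096, -0.884, -0.458], [0.013, -0.459, 0.888], [-0.995, -0.091, -0.033]]
contact_force: [-0.1, -0.1, -4.6]
opening: 0.53
```

```bash
python3 snap.py 7 scene; python3 fitd.py 7 -.0025 .189 -.09; python3 - <<'E'
from h import *
c,d,p=load("scene",7)
cv2.imwrite("pics/sc7z.png",cv2.resize(p[150:300,190:350],None,fx=4,fy=4,interpolation=cv2.INTER_CUBIC))
E
```

```text
{'clock': 10.1, 'joint_positions': [-25.0632, 22.863, 16.8916, 101.3536, -8.027, 51.344, 112.3644], 'position': [0.6082, 0.0931, 0.1786], 'tcp_rot': [[0.0963, -0.8835, -0.4584], [0.0126, -0.4594, 0.8882], [-0.9953, -0.0913, -0.0331]], 'contact_force': [-0.0707, -0.0674, -4.6055], 'torque': [-0.1151, 0.5136, -0.0097], 'opening': 0.5304}
scene drum x,z [-0.0032  0.188 ] 370 y rng [-0.1167 -0.0581]
  bar z 0.20 n6 x 0.0024 y 0.0002
  bar z 0.21 n5 x 0.0031 y 0.0404
  bar z 0.22 n10 x 0.0042 y 0.0399
  bar z 0.23 n7 x 0.0040 y 0.0399
  bar z 0.24 n7 x 0.0033 y 0.0395
  bar z 0.25 n6 x 0.0046 y 0.0406
  bar z 0.26 n8 x 0.0030 y 0.0403
  bar z 0.27 n7 x 0.0035 y 0.0408
  bar z 0.28 n26 x 0.0031 y 0.0305
  bar z 0.29 n21 x 0.0039 y 0.0121
  inside hole: 94 [[ 0.0011 -0.0418  0.2025]
 [ 0.0036 -0.0435  0.1998]
 [ 0.0035 -0.0402  0.2016]
 [ 0.002  -0.038   0.2016]
 [ 0.0054 -0.0423  0.1982]
 [ 0.0051 -0.0392  0.1997]
 [ 0.0028 -0.0375  0.1985]
 [ 0.0046 -0.0429  0.193 ]
 [ 0.0064 -0.0384  0.1973]
 [ 0.0043 -0.0365  0.1965]
 [ 0.005  -0.0426  0.1894]
 [ 0.0071 -0.038   0.1942]]
```

View pics/sc7z.png

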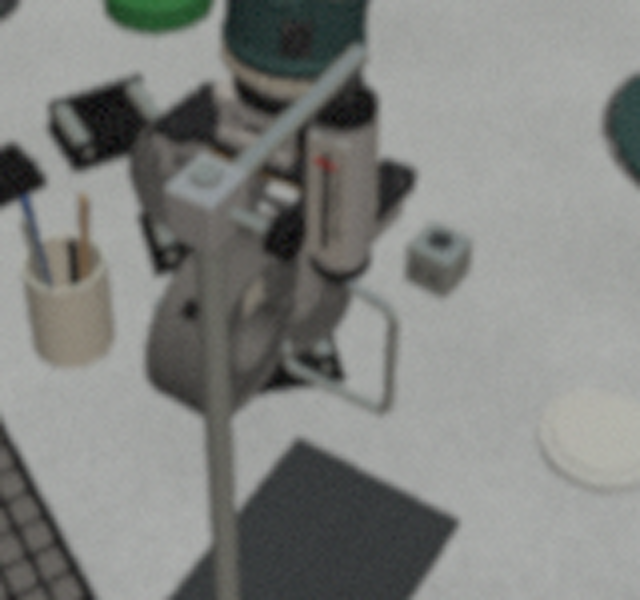

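```bash
python3 go.py .6082,.0931,.30 .4996,-.3308,.30; python3 - <<'E'
from h import *
np.set_printoptions(precision=4,suppress=True)
for n in("top","scene"):
  c,d,p=load(n,0); W=cloud(c,d).reshape(-1,3); W=W[~np.isnan(W[:,0])]
  for nm,ctr in dict(emp=(.5566,-.3328),slim=(.543,-.151)).items():
    P=W[(abs(W[:,0]-ctr[0])<.075)&(abs(W[:,1]-ctr[1])<.058)]
    for lo,hi in((.012,.045),(.09,.2)):
        Q=P[(P[:,2]>lo)&(P[:,2]<hi)]
        if len(Q)>20: print(n,nm,lo,len(Q),cv2.minAreaRect(Q[:,:2].astype(np.float32)*1000),"zmax",Q[:,2].max())
E
```

```text
z az 117.36479308298993 force [ 0.4759  1.1263 -4.355 ] t 10.15 op 0.0495896499606116
[0.6082 0.0931 0.3   ] tool d [-0.1208 -0.0108 -0.0056] rows 3.4680584489754827
[ 0.4996 -0.3308  0.3   ] tool d [-0.0161  0.291  -0.3264] rows 12.502576714013633
top emp 0.012 377 ((555.7465209960938, -332.4051208496094), (82.97883605957031, 112.02706146240234), 87.99126434326172) zmax 0.044256446920897
top slim 0.012 216 ((542.8472900390625, -148.975341796875), (85.53832244873047, 112.18305206298828), 76.2052230834961) zmax 0.042709527685825206
top slim 0.09 446 ((542.0977172851562, -151.3238067626953), (36.0972785949707, 127.12971496582031), 77.19232177734375) zmax 0.15533300573530429
scene emp 0.012 271 ((560.7258911132812, -332.9541015625), (89.11967468261719, 100.60271453857422), 87.86161804199219) zmax 0.038758918049086294
scene slim 0.012 71 ((556.551513671875, -123.90311431884766), (43.376861572265625, 101.24690246582031), 68.57862854003906) zmax 0.04487109428548884
scene slim 0.09 443 ((546.4014892578125, -149.45281982421875), (39.56427001953125, 127.14854431152344), 78.39752197265625) zmax 0.15120475977046574
```

Call:
jog_arm(targets=[[0.03, -0.02, 0, -0.005, 0], [0.03, -0.03, -0.003, -0.005, 0], [0.03, -0.03, -0.003, 0, 0], [0.03, -0.03, -0.003, 0, 0], [0.03, -0.012, 0.01, -0.012, 0], [0.03, -0.001, 0.02, -0.022, 0], [0.03, -0.001, 0.024, -0.028, 0], [0.03, -0.001, 0.024, -0.028, 0], [0.03, -0.001, 0.024, -0.028, 0], [0.03, -0.001, 0.024, -0.028, 0]])

```text
clock: 10.98
position: [0.563, -0.0989, 0.2995]
tcp_rot: [[0.096, -0.881, -0.462], [0.015, -0.463, 0.886], [-0.995, -0.092, -0.032]]
contact_force: [1.1, -1.5, -4.8]
opening: 0.529
```

Call:
jog_arm(targets=[[0.03, -0.001, 0.024, -0.028, 0], [0.03, -0.001, 0.024, -0.028, 0], [0.03, -0.001, 0.024, -0.028, 0], [0.03, -0.001, 0.024, -0.028, 0], [0.03, -0.001, 0.022, -0.026, 0.05], [0.03, 0, 0.015, -0.014, 0.1], [0.03, 0, 0, 0, 0.1], [0.03, 0, 0, 0, 0.1], [0.03, 0, 0, 0, 0.1], [0.03, 0, 0, 0, 0.06]])

```text
clock: 11.82
position: [0.5152, -0.2934, 0.2967]
tcp_rot: [[0.096, -0.995, 0.033], [0.015, 0.035, 0.999], [-0.995, -0.096, 0.018]]
contact_force: [0.4, -0.4, -5.6]
opening: 0.529
```

Call:
jog_arm(targets=[[0.03, 0, 0, 0, 0]])

```text
clock: 11.9
position: [0.5153, -0.2933, 0.2968]
tcp_rot: [[0.096, -0.995, 0.03], [0.015, 0.032, 0.999], [-0.995, -0.096, 0.018]]
contact_force: [-0.2, -0.8, -5.4]
opening: 0.531
```

```bash
python3 snap.py 8 scene wrist top
```

```text
{'clock': 11.9, 'joint_positions': [0.6209, 16.4619, 34.5493, 96.234, -14.196, 66.5438, 127.2044], 'position': [0.5153, -0.2933, 0.2968], 'tcp_rot': [[0.096, -0.9949, 0.0304], [0.0146, 0.032, 0.9994], [-0.9953, -0.0955, 0.0176]], 'contact_force': [-0.2497, -0.7681, -5.4103], 'torque': [0.0311, 0.4786, -0.0337], 'opening': 0.5307}
```

View pics/scene8.png

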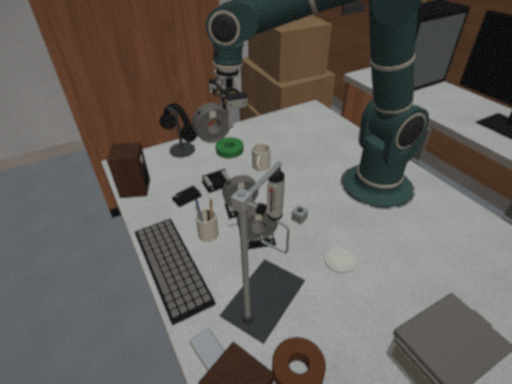

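View pics/wrist8.png

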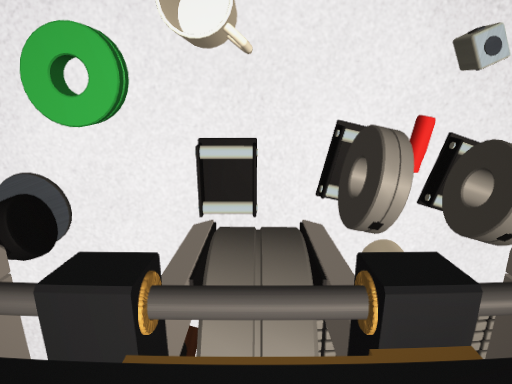

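```bash
python3 - <<'E'
from h import *
np.set_printoptions(precision=4,suppress=True)
c,d,p=load("wrist",8); W=cloud(c,d)
for nm,(u0,u1,v0,v1) in dict(emp=(185,275,125,225)).items():
    P=W[v0:v1,u0:u1].reshape(-1,3); Q=P[(P[:,2]>.010)&(P[:,2]<.045)]
    print(len(Q),cv2.minAreaRect(Q[:,:2].astype(np.float32)*1000),Q[:,2].max())
for uv in [(227,152),(228,208),(227,180)]:
    print(uv,W[uv[1],uv[0]])
# slim face/rim
P=W[115:240,310:420].reshape(-1,3); Q=P[(P[:,2]>.09)&(P[:,2]<.16)]; print("slim",cv2.minAreaRect(Q[:,:2].astype(np.float32)*1000),Q[:,2].max())
E
```

```text
1938 ((556.9300537109375, -333.6307678222656), (85.68518829345703, 103.93461608886719), 88.38807678222656) 0.03562446445447039
(227, 152) [ 0.515  -0.3304  0.0295]
(228, 208) [ 0.5958 -0.3335  0.0309]
(227, 180) [ 0.5611 -0.3348  0.0064]
slim ((542.504638671875, -150.89605712890625), (38.04283905029297, 126.80786895751953), 76.48027038574219) 0.14925921211152088
```

```bash
python3 go.py .4985,-.331,.15 .4985,-.331,.080 .4985,-.331,.0735
```

```text
z az 88.56824074915353 force [-0.0048 -0.3468 -5.1133] t 12.05 op 0.04978527559869875
[ 0.4985 -0.331   0.15  ] tool d [ 0.1442  0.0298 -0.0404] rows 4.361147305365112
[ 0.4985 -0.331   0.08  ] tool d [ 0.0697  0.0067 -0.0012] rows 1.9999999999999996
[ 0.4985 -0.331   0.0735] tool d [ 0.0065  0.0006 -0.0001] rows 0.18571428571428583
```

Call:
jog_arm(targets=[[0.03, 0.012, 0.004, -0.006, 0], [0.03, 0.025, 0.006, -0.008, 0], [0.03, 0.03, 0.006, -0.008, 0], [0.03, 0.03, 0.006, -0.008, 0], [0.03, 0.03, 0.005, -0.007, 0], [0.03, 0.017, 0.003, -0.003, 0], [0.03, 0.02, 0.002, 0, 0], [0.03, 0.02, 0.002, 0, 0], [0.03, 0.018, 0.002, 0, 0], [0.03, 0.008, 0.001, 0, 0]])

```text
clock: 12.88
position: [0.496, -0.3295, 0.0809]
tcp_rot: [[0.093, -0.995, 0.027], [0.015, 0.029, 0.999], [-0.996, -0.093, 0.018]]
contact_force: [0.1, 0.0, -4.5]
opening: 0.53
```

```bash
python3 go.py .4985,-.331,.0735;python3 snap.py 9 scene wrist; python3 - <<'E'
from h import *
c,d,p=load("scene",9)
cv2.imwrite("pics/sc9z.png",cv2.resize(p[110:240,160:320],None,fx=4,fy=4,interpolation=cv2.INTER_CUBIC))
E
```

```text
z az 88.43233396339849 force [ 0.055   0.0278 -4.5459] t 12.8833 op 0.049782008729547786
[ 0.4985 -0.331   0.0735] tool d [ 0.0076 -0.0019 -0.0015] rows 0.2271982290063744
{'clock': 12.8833, 'joint_positions': [10.6208, 31.275, 28.4641, 107.0564, -26.6052, 43.9779, 142.5534], 'position': [0.496, -0.3295, 0.0809], 'tcp_rot': [[0.0935, -0.9952, 0.0274], [0.0153, 0.0289, 0.9995], [-0.9955, -0.093, 0.018]], 'contact_force': [0.055, 0.0278, -4.5459], 'torque': [0.0848, 0.5798, 0.0164], 'opening': 0.5296}
```

View pics/sc9z.png

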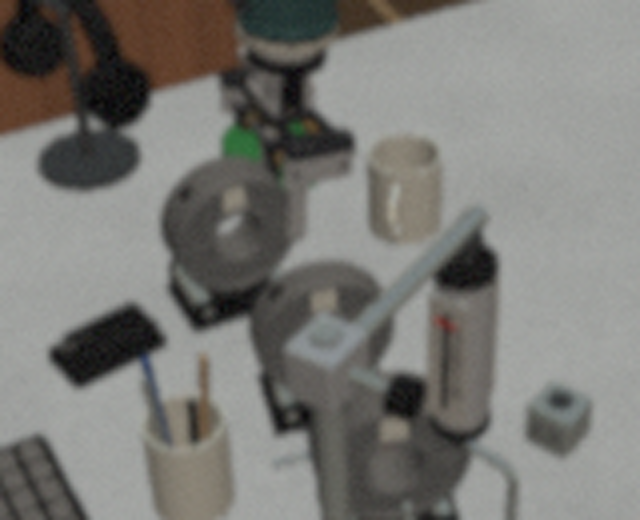

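View pics/wrist9.png

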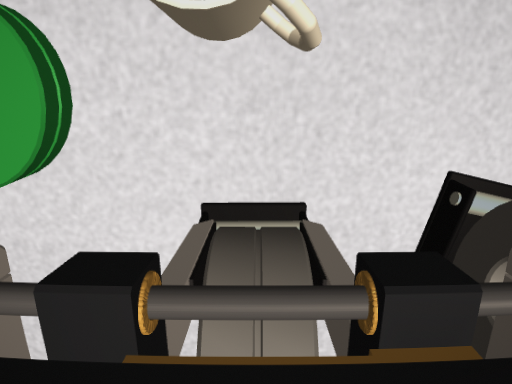

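Call:
jog_arm(targets=[[0.03, 0.003, -0.001, -0.001, 0], [0.03, 0.002, -0.001, 0, 0], [0.03, 0, 0, 0, 0]])

```text
clock: 13.23
position: [0.5006, -0.3311, 0.0797]
tcp_rot: [[0.098, -0.995, 0.028], [0.014, 0.029, 0.999], [-0.995, -0.097, 0.016]]
contact_force: [0.1, -0.9, -4.8]
opening: 0.527
```

Call:
jog_arm(targets=[[0.03, 0.002, 0, 0, 0], [0.03, 0, 0, 0, 0]])

```text
clock: 13.4
position: [0.5004, -0.3308, 0.0773]
tcp_rot: [[0.097, -0.995, 0.028], [0.014, 0.029, 0.999], [-0.995, -0.097, 0.017]]
contact_force: [-0.7, -0.3, -5.6]
opening: 0.529
```

Call:
jog_arm(targets=[[0.03, 0.002, 0.001, 0, 0], [0.03, 0, 0, 0, 0]])

```text
clock: 13.57
position: [0.4999, -0.3309, 0.0755]
tcp_rot: [[0.098, -0.995, 0.028], [0.014, 0.029, 0.999], [-0.995, -0.097, 0.017]]
contact_force: [0.7, 0.7, -1.6]
opening: 0.529
```

Call:
jog_arm(targets=[[0.03, 0.001, 0, 0, 0], [0.03, 0, 0, 0, 0]])

```text
clock: 13.73
position: [0.5004, -0.3311, 0.0749]
tcp_rot: [[0.098, -0.995, 0.028], [0.013, 0.029, 0.999], [-0.995, -0.098, 0.016]]
contact_force: [0.5, 0.9, 5.3]
opening: 0.525
```

Call:
jog_arm(targets=[[0.03, 0.001, 0, 0, 0], [0.03, 0, 0, 0, 0]])

```text
clock: 13.9
position: [0.5004, -0.3312, 0.0747]
tcp_rot: [[0.099, -0.995, 0.028], [0.014, 0.03, 0.999], [-0.995, -0.098, 0.017]]
contact_force: [-5.4, 6.5, 20.7]
opening: 0.531
```

Call:
jog_arm(targets=[[0.03, -0.001, 0, 0, 0], [0.055, 0, 0, 0, 0], [0.06, 0, 0, 0, 0], [0.08, 0, 0, 0, 0], [0.08, 0, 0, 0, 0], [0.08, 0, 0, 0, 0]])

```text
clock: 14.4
position: [0.4994, -0.3308, 0.074]
tcp_rot: [[0.096, -0.995, 0.028], [0.014, 0.03, 0.999], [-0.995, -0.096, 0.017]]
contact_force: [1.1, 0.1, 0.1]
opening: 0.813
```

```bash
python3 snap.py 10 scene wrist; python3 - <<'E'
from h import *
c,d,p=load("scene",10)
cv2.imwrite("pics/sc10z.png",cv2.resize(p[110:240,160:320],None,fx=4,fy=4,interpolation=cv2.INTER_CUBIC))
E
```

```text
{'clock': 14.4, 'joint_positions': [10.9724, 32.068, 28.0183, 106.8512, -27.1918, 43.2765, 142.8888], 'position': [0.4994, -0.3308, 0.074], 'tcp_rot': [[0.0963, -0.995, 0.0282], [0.0142, 0.0297, 0.9995], [-0.9953, -0.0959, 0.017]], 'contact_force': [1.1223, 0.1332, 0.0636], 'torque': [0.0301, 0.1094, 0.0073], 'opening': 0.8128}
```

View pics/wrist10.png

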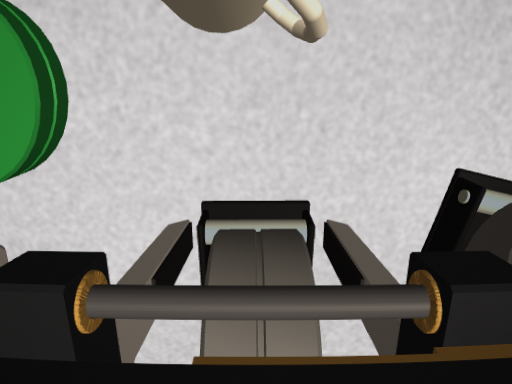

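View pics/sc10z.png

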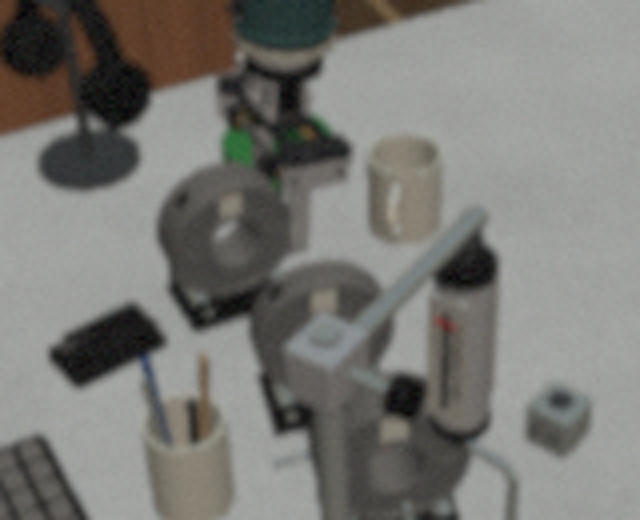

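Call:
jog_arm(targets=[[0.08, -0.02, 0, 0, 0], [0.08, -0.03, -0.003, 0, 0], [0.09, -0.035, -0.003, 0, 0], [0.094, -0.035, -0.004, 0, 0], [0.094, -0.035, -0.003, 0, 0], [0.094, -0.015, -0.002, 0.02, 0], [0.094, 0, 0, 0.035, 0], [0.094, 0, 0, 0.038, 0], [0.094, 0, 0, 0.038, 0], [0.094, 0, 0, 0.038, 0.04]])

```text
clock: 15.33
position: [0.5024, -0.1631, 0.2477]
tcp_rot: [[0.097, -0.993, 0.067], [0.014, 0.069, 0.998], [-0.995, -0.096, 0.021]]
contact_force: [1.1, -0.7, 0.8]
opening: 1.002
```

Call:
jog_arm(targets=[[0.094, 0, 0.01, 0.02, 0.08], [0.094, 0, 0, 0, 0.08], [0.094, 0, 0, 0, 0]])

```text
clock: 15.58
position: [0.4942, -0.1427, 0.2472]
tcp_rot: [[0.097, -0.969, 0.227], [0.015, 0.229, 0.973], [-0.995, -0.091, 0.037]]
contact_force: [0.3, -0.5, 0.3]
opening: 1.0
```

```bash
python3 go.py .4884,-.1379,.22; python3 snap.py 11 scene wrist top
```

```text
z az 76.8743260539818 force [ 0.2709 -0.5108  0.2651] t 15.5833 op 0.09395338696166215
[ 0.4884 -0.1379  0.22  ] tool d [0.0266 0.0092 0.0024] rows 0.8074379922898347
{'clock': 15.5833, 'joint_positions': [-15.6435, 8.7297, 32.9511, 110.8245, -8.5481, 57.018, 97.9297], 'position': [0.4942, -0.1427, 0.2472], 'tcp_rot': [[0.097, -0.9691, 0.2269], [0.015, 0.2294, 0.9732], [-0.9952, -0.091, 0.0368]], 'contact_force': [0.2709, -0.5108, 0.2651], 'torque': [-0.1023, 0.1153, -0.0338], 'opening': 0.9995}
```

View pics/wrist11.png

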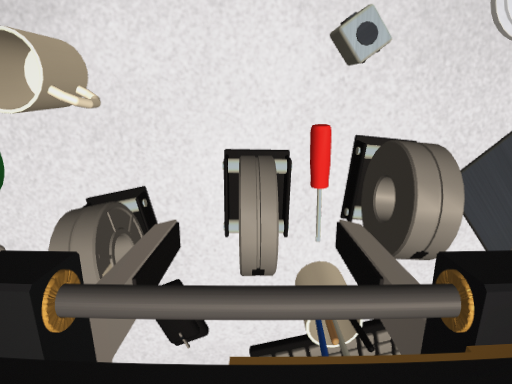

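View pics/scene11.png

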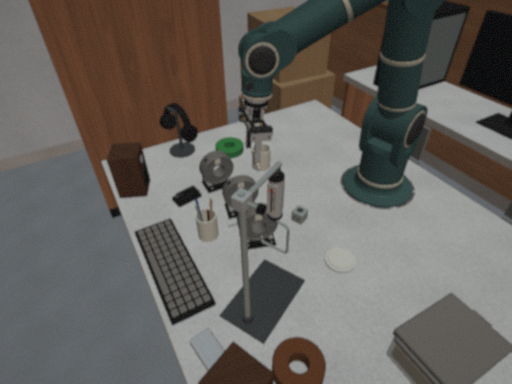

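```bash
python3 - <<'E'
from h import *
from scipy.optimize import least_squares
np.set_printoptions(precision=4,suppress=True)
for n,box in(("wrist",(150,283,228,292)),("top",(170,230,270,320))):
    c,d,p=load(n,11 if n=="wrist" else 0); W=cloud(c,d)
    P=W[box[0]:box[1],box[2]:box[3]].reshape(-1,3); Q=P[(P[:,2]>.06)&(P[:,2]<.16)]
    def res(q):
        a=q[3]; e=np.array([np.cos(a),np.sin(a)]); x=(Q[:,:2]-q[:2])@e; y=(Q[:,:2]-q[:2])@np.array([-e[1],e[0]])
        return np.r_[np.hypot(x,Q[:,2]-q[2])-.065]
    m=cv2.minAreaRect(Q[:,:2].astype(np.float32)*1000); a=np.radians(m[2]-90)
    e=np.array([np.cos(a),np.sin(a)]); y=Q[:,:2]@np.array([-e[1],e[0]]); 
    inner=Q[abs(y-np.median(y))<.016]; Qf=Q; Q=inner
    f=least_squares(lambda q:res(np.r_[q[0]*e+np.percentile(y,[1,99]).mean()*np.array([-e[1],e[0]]),q[1],a]),[np.median(Q[:,:2]@e),.083],loss="soft_l1",f_scale=.001).x
    print(n,m,"centre",f[0]*e+np.percentile(y,[1,99]).mean()*np.array([-e[1],e[0]]),"z",f[1],np.ptp(np.percentile(y,[1,99])))
E
```

```text
wrist ((538.1275634765625, -149.7288360595703), (36.12875747680664, 118.50740051269531), 76.85850524902344) centre [ 0.5439 -0.1509] z 0.08224388487934446 0.03516971032130515
top ((542.0977172851562, -151.3238067626953), (36.0972785949707, 127.12971496582031), 77.19232177734375) centre [ 0.544  -0.1516] z 0.08292650397522375 0.03551287657245309
```

```bash
python3 go.py .4885,-.1381,.15 .4885,-.1381,.075
```

```text
z az 77.08037235415323 force [-0.5228 -0.3109  0.4682] t 15.7333 op 0.09405119192541407
[ 0.4885 -0.1381  0.15  ] tool d [0.0962 0.016  0.0018] rows 2.785845978175862
[ 0.4885 -0.1381  0.075 ] tool d [ 0.0746  0.0068 -0.0026] rows 2.1428571428571423
```

Call:
jog_arm(targets=[[0.094, 0.024, 0.005, 0, 0], [0.094, 0.024, 0.004, 0, 0], [0.094, 0.024, 0.004, 0.001, 0], [0.094, 0.024, 0.003, 0, 0], [0.094, 0.02, 0.002, -0.001, 0], [0.094, 0.02, 0.002, 0, 0], [0.094, 0.02, 0.002, -0.001, 0], [0.094, 0.015, 0.001, 0, 0], [0.094, 0, 0, 0, 0]])

```text
clock: 16.48
position: [0.4868, -0.1381, 0.0721]
tcp_rot: [[0.093, -0.97, 0.225], [0.014, 0.227, 0.974], [-0.996, -0.087, 0.035]]
contact_force: [0.4, -0.2, -0.2]
opening: 1.003
```

```bash
python3 go.py .4885,-.1381,.075; python3 snap.py 12 wrist
```

```text
z az 76.99981220969269 force [ 0.3974 -0.2165 -0.1803] t 16.4833 op 0.09426120682917424
[ 0.4885 -0.1381  0.075 ] tool d [-0.0027 -0.0019  0.0005] rows 0.09588970936374891
{'clock': 16.4833, 'joint_positions': [-9.0068, 23.4176, 26.9356, 120.4574, -22.0231, 35.4538, 110.1463], 'position': [0.4868, -0.1381, 0.0721], 'tcp_rot': [[0.0925, -0.97, 0.2248], [0.014, 0.227, 0.9738], [-0.9956, -0.0869, 0.0345]], 'contact_force': [0.3974, -0.2165, -0.1803], 'torque': [0.0786, 0.123, 0.0958], 'opening': 1.0028}
```

View pics/wrist12.png

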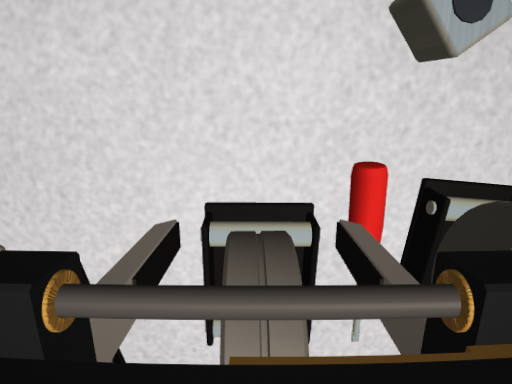

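Call:
jog_arm(targets=[[0.094, -0.002, -0.002, 0.001, 0], [0.06, 0, 0, 0, 0], [0.045, 0, 0, 0, 0], [0.03, 0, 0, 0, 0], [0.02, 0, 0, 0, 0], [0.02, 0, 0, 0, 0], [0.02, 0, 0, 0, 0], [0.02, 0, 0, 0, 0], [0.02, 0, 0, 0, 0], [0.02, 0, 0, 0, 0]], newtons=50)

```text
clock: 17.37
position: [0.4901, -0.1369, 0.0769]
tcp_rot: [[0.096, -0.97, 0.225], [0.014, 0.228, 0.974], [-0.995, -0.091, 0.036]]
contact_force: [-0.2, -0.7, -1.0]
opening: 0.398
```

Call:
jog_arm(targets=[[0.02, -0.008, 0, 0, 0], [0.02, -0.02, -0.002, 0, 0], [0.02, -0.025, -0.002, 0, 0], [0.02, -0.03, -0.003, 0, 0], [0.02, -0.03, -0.003, 0, 0], [0.02, -0.03, -0.003, 0, 0], [0.02, -0.03, -0.003, 0, 0], [0.02, -0.02, -0.002, 0, 0], [0.02, 0, 0, 0, 0]])

```text
clock: 18.12
position: [0.49, -0.1444, 0.2748]
tcp_rot: [[0.102, -0.969, 0.226], [0.014, 0.228, 0.974], [-0.995, -0.096, 0.037]]
contact_force: [1.0, -0.1, -3.8]
opening: 0.381
```

```bash
python3 snap.py 13 wrist scene top
```

```text
{'clock': 18.1167, 'joint_positions': [-17.0073, 6.3668, 34.0788, 109.4272, -6.9346, 60.0933, 96.7826], 'position': [0.49, -0.1444, 0.2748], 'tcp_rot': [[0.1017, -0.9689, 0.2256], [0.014, 0.2281, 0.9735], [-0.9947, -0.0959, 0.0367]], 'contact_force': [1.0381, -0.109, -3.7976], 'torque': [0.0225, 0.3059, -0.0233], 'opening': 0.3807}
```

View pics/scene13.png

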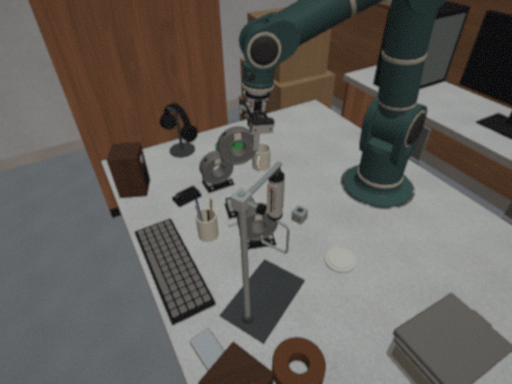

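View pics/wrist13.png

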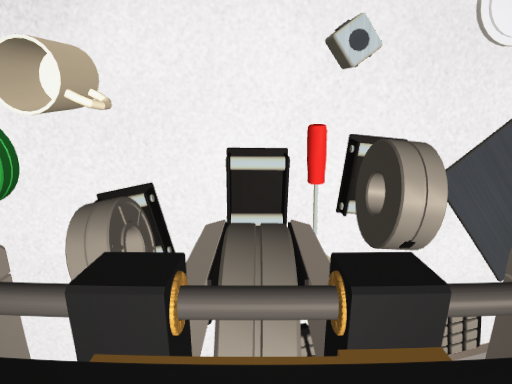

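Call:
jog_arm(targets=[[0.02, -0.005, 0, 0, -0.06], [0.02, -0.01, 0, 0, -0.09], [0.02, -0.01, 0, 0, -0.1], [0.02, -0.01, 0, 0, -0.1], [0.02, 0, 0, 0, -0.1], [0.02, 0, 0, 0, -0.1], [0.02, 0, 0, 0, -0.09], [0.02, 0, 0, 0, -0.065], [0.02, 0, 0, 0, 0]])

```text
clock: 19.02
position: [0.4849, -0.1441, 0.3039]
tcp_rot: [[0.094, -0.883, -0.46], [0.014, -0.461, 0.888], [-0.996, -0.09, -0.031]]
contact_force: [0.3, -0.3, -3.7]
opening: 0.381
```

```bash
python3 go.py .6135,.083,.30 .6135,.083,.18
```

```text
z az 117.38595060651274 force [ 0.3441 -0.3367 -3.7449] t 19.0167 op 0.03582687781285287
[0.6135 0.083  0.3   ] tool d [ 0.0191 -0.2178  0.1425] rows 7.45726381784635
[0.6135 0.083  0.18  ] tool d [0.1195 0.0108 0.0037] rows 3.4285714285714284
```

Call:
jog_arm(targets=[[0.02, 0.002, -0.012, 0.008, 0], [0.02, 0.002, -0.024, 0.016, 0], [0.02, 0.002, -0.028, 0.018, 0], [0.02, 0.002, -0.03, 0.019, 0], [0.02, 0.002, -0.03, 0.019, 0], [0.02, 0.002, -0.03, 0.019, 0], [0.02, 0.002, -0.027, 0.018, 0], [0.02, 0.002, -0.022, 0.015, 0], [0.02, 0.001, -0.012, 0.008, 0], [0.02, 0, 0, 0, 0]])

```text
clock: 19.85
position: [0.6137, 0.0822, 0.3019]
tcp_rot: [[0.094, -0.884, -0.458], [0.014, -0.459, 0.888], [-0.995, -0.09, -0.031]]
contact_force: [-0.8, 0.3, -4.5]
opening: 0.385
```

Call:
jog_arm(targets=[[0.02, 0.012, 0.001, 0, 0], [0.02, 0.022, 0.002, 0.001, 0], [0.02, 0.025, 0.002, 0.001, 0], [0.02, 0.025, 0.002, 0.001, 0], [0.02, 0.022, 0.002, 0, 0], [0.02, 0.01, 0.001, 0, 0], [0.02, 0, 0, 0, 0]])

```text
clock: 20.43
position: [0.6128, 0.077, 0.1847]
tcp_rot: [[0.092, -0.886, -0.455], [0.013, -0.456, 0.89], [-0.996, -0.088, -0.031]]
contact_force: [-0.6, 0.0, -3.5]
opening: 0.378
```

```bash
python3 go.py .6135,.083,.18; python3 snap.py 14 scene wrist top; python3 fitd.py 14 -.004 .189 -.10 .012;  python3 - <<'E'
from h import *
c,d,p=load("scene",14)
cv2.imwrite("pics/sc14z.png",cv2.resize(p[150:300,190:350],None,fx=4,fy=4,interpolation=cv2.INTER_CUBIC))
E
```

```text
z az 117.06063200147827 force [-0.6101  0.026  -3.4894] t 20.4333 op 0.03555996639571192
[0.6135 0.083  0.18  ] tool d [ 0.0049 -0.003   0.0051] rows 0.21917996586311533
{'clock': 20.4333, 'joint_positions': [-26.8344, 23.2558, 21.4069, 100.6338, -10.4892, 52.6165, 115.7446], 'position': [0.6128, 0.077, 0.1847], 'tcp_rot': [[0.0924, -0.8858, -0.4547], [0.0126, -0.4556, 0.8901], [-0.9956, -0.088, -0.031]], 'contact_force': [-0.6101, 0.026, -3.4894], 'torque': [-0.1184, 0.4441, 0.0042], 'opening': 0.3783}
scene drum x,z [-0.0087  0.1916] 237 y rng [-0.1276 -0.0812]
  bar z 0.20 n4 x 0.0033 y -0.0005
  bar z 0.21 n9 x 0.0034 y 0.0406
  bar z 0.22 n9 x 0.0036 y 0.0397
  bar z 0.23 n7 x 0.0038 y 0.0393
  bar z 0.24 n7 x 0.0038 y 0.0401
  bar z 0.25 n4 x 0.0043 y 0.0404
  bar z 0.26 n7 x 0.0041 y 0.0413
  bar z 0.27 n9 x 0.0038 y 0.0406
  bar z 0.28 n26 x 0.0028 y 0.0309
  bar z 0.29 n21 x 0.0044 y 0.0117
  inside hole: 95 [[-0.007  -0.0949  0.168 ]
 [ 0.0021 -0.0412  0.2038]
 [ 0.0031 -0.0438  0.1991]
 [ 0.0028 -0.0407  0.2007]
 [ 0.0005 -0.0389  0.1996]
 [ 0.0067 -0.0414  0.1999]
 [ 0.00
[... 364 characters left out ...]
                ~~~~~~~~~~~~~^^^^^^^^^^^^^^^^^^^^^^^^^^^^^^^^^^^^^^^^^^^^^^^^^^^^^^^^
    return _quantile_unchecked(
        a, q, axis, out, overwrite_input, method, keepdims, weights)
    return _ureduce(a,
                    func=_quantile_ureduce_func,
    ...<5 lines>...
                    overwrite_input=overwrite_input,
                    method=method)
    r = func(a, **kwargs)
    result = _quantile(arr,
                       quantiles=q,
    ...<2 lines>...
                       out=out,
                       weights=wgt)
    slices_having_nans = np.isnan(arr[-1, ...])
                                  ~~~^^^^^^^^^
IndexError: index -1 is out of bounds for axis 0 with size 0
```

View pics/sc14z.png

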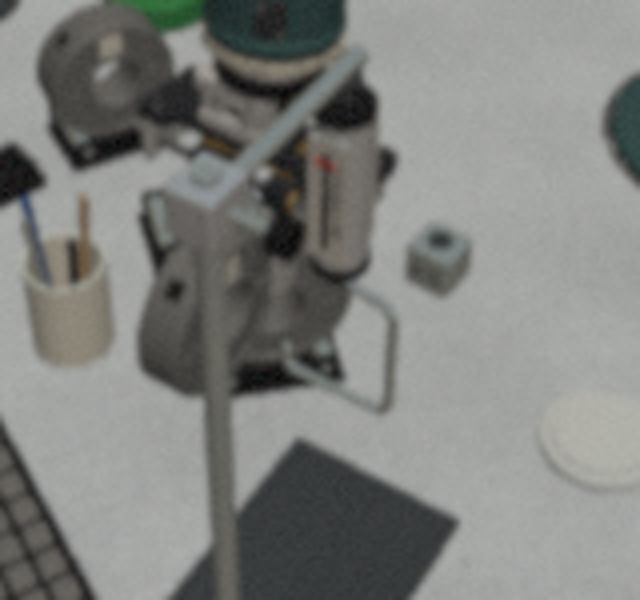

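Call:
jog_arm(targets=[[0.02, 0.002, -0.004, 0, -0.006], [0.02, 0.001, -0.0035, 0, 0], [0.02, -0.0005, 0, 0.015, 0], [0.02, -0.0005, 0, 0.015, 0], [0.02, 0, 0, 0, 0]])

```text
clock: 21.0
position: [0.6069, 0.112, 0.1856]
tcp_rot: [[0.097, -0.88, -0.465], [0.016, -0.466, 0.885], [-0.995, -0.093, -0.031]]
contact_force: [0.1, 0.5, -4.2]
opening: 0.375
```

```bash
python3 go.py .6135,.083,.18; python3 snap.py 15 scene; python3 fitd.py 15 -.002 .189 -.08 .012 | head -3;  python3 - <<'E'
from h import *
c,d,p=load("scene",15)
cv2.imwrite("pics/sc15z.png",cv2.resize(p[180:270,210:300],None,fx=6.5,fy=6.5,interpolation=cv2.INTER_CUBIC))
E
```

```text
z az 117.71567814418724 force [ 0.0697  0.4947 -4.2482] t 21.0 op 0.03525430716610378
[0.6135 0.083  0.18  ] tool d [ 0.0058  0.0082 -0.0285] rows 0.8637197569615723
{'clock': 21.0, 'joint_positions': [-29.8372, 22.946, 20.8469, 100.8648, -9.9038, 52.2977, 112.6005], 'position': [0.6069, 0.112, 0.1856], 'tcp_rot': [[0.0966, -0.8801, -0.4649], [0.0159, -0.4656, 0.8848], [-0.9952, -0.0928, -0.031]], 'contact_force': [0.0697, 0.4947, -4.2482], 'torque': [-0.0528, 0.3883, 0.014], 'opening': 0.375}
scene drum x,z [0.0024 0.1928] 235 y rng [-0.0954 -0.056 ]
  bar z 0.20 n7 x 0.0036 y -0.0169
  bar z 0.21 n8 x 0.0040 y 0.0402
```

View pics/sc15z.png

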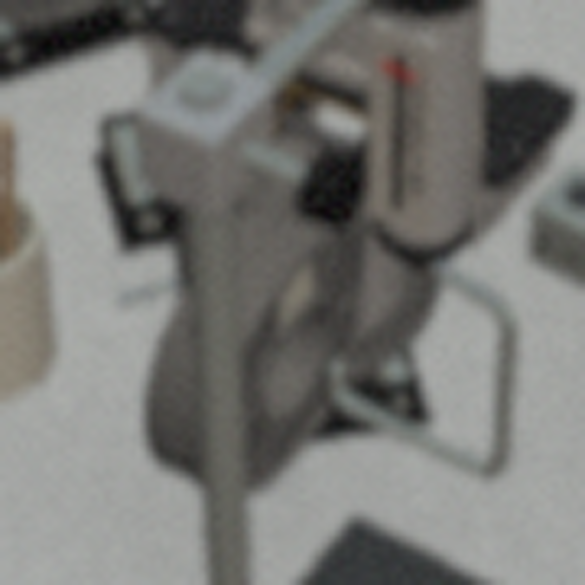

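Call:
jog_arm(targets=[[0.02, 0.003, 0.002, 0, 0], [0.02, 0, 0, 0.008, 0], [0.02, 0, 0, 0.01, 0], [0.02, -0.0005, 0, 0.01, 0], [0.02, 0, 0, 0, 0]])

```text
clock: 21.47
position: [0.5919, 0.1354, 0.1816]
tcp_rot: [[0.096, -0.88, -0.464], [0.015, -0.465, 0.885], [-0.995, -0.092, -0.031]]
contact_force: [0.6, 0.8, -2.8]
opening: 0.383
```

```bash
python3 go.py .6135,.083,.18; python3 snap.py 16 scene; python3 fitd.py 16 -.002 .189 -.055 .012 | head -3;  python3 - <<'E'
from h import *
c,d,p=load("scene",16)
cv2.imwrite("pics/sc16z.png",cv2.resize(p[180:270,210:300],None,fx=6.5,fy=6.5,interpolation=cv2.INTER_CUBIC))
E
```

```text
z az 117.68806678870432 force [ 0.5901  0.8454 -2.8373] t 21.4667 op 0.03599428960039349
[0.6135 0.083  0.18  ] tool d [ 0.0029  0.0055 -0.0564] rows 1.620102917933413
{'clock': 21.4667, 'joint_positions': [-32.4612, 22.197, 20.6022, 102.4546, -9.2256, 51.4002, 109.5619], 'position': [0.5919, 0.1354, 0.1816], 'tcp_rot': [[0.0959, -0.8804, -0.4644], [0.0154, -0.4652, 0.8851], [-0.9953, -0.0921, -0.0311]], 'contact_force': [0.5901, 0.8454, -2.8373], 'torque': [-0.0019, 0.3814, 0.0333], 'opening': 0.3829}
scene drum x,z [0.0001 0.1887] 203 y rng [-0.0637 -0.0291]
  bar z 0.20 n3 x 0.0040 y 0.0403
  bar z 0.21 n7 x 0.0026 y 0.0406
```

View pics/sc16z.png

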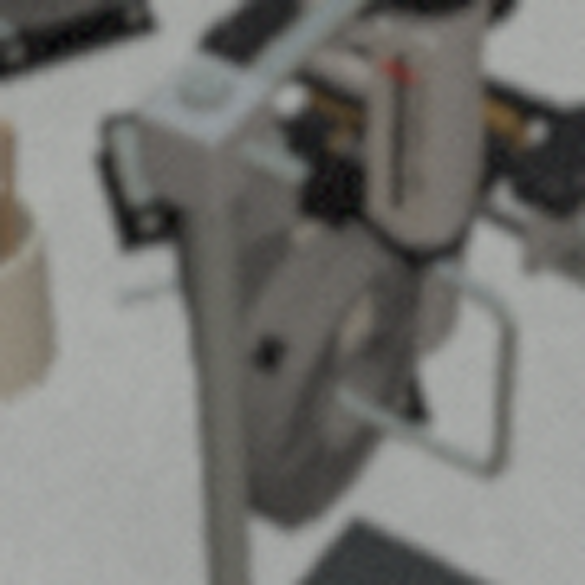

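Call:
jog_arm(targets=[[0.02, -0.0003, 0, 0.01, 0], [0.02, -0.0003, 0, 0.012, 0], [0.02, -0.0004, 0, 0.012, 0], [0.02, -0.0003, 0, 0.01, 0], [0.02, 0, 0, 0.003, 0], [0.02, 0, 0, 0, 0]])

```text
clock: 22.02
position: [0.5705, 0.1756, 0.1815]
tcp_rot: [[0.096, -0.881, -0.464], [0.015, -0.465, 0.885], [-0.995, -0.092, -0.032]]
contact_force: [0.8, -0.4, -3.4]
opening: 0.38
```

```bash
python3 go.py .6135,.083,.18; python3 snap.py 17 scene; python3 fitd.py 17 -.002 .189 0 .012 | head -20;  python3 - <<'E'
from h import *
c,d,p=load("scene",17)
cv2.imwrite("pics/sc17z.png",cv2.resize(p[180:270,210:300],None,fx=6.5,fy=6.5,interpolation=cv2.INTER_CUBIC))
E
```

```text
z az 117.640955743653 force [ 0.7507 -0.3737 -3.3585] t 22.0167 op 0.03570088657941851
[0.6135 0.083  0.18  ] tool d [ 0.0042  0.0053 -0.1019] rows 2.9170464648046095
{'clock': 22.0167, 'joint_positions': [-36.8877, 21.1401, 20.2045, 103.8811, -8.023, 50.896, 104.2156], 'position': [0.5705, 0.1756, 0.1815], 'tcp_rot': [[0.0964, -0.8807, -0.4637], [0.0146, -0.4646, 0.8854], [-0.9952, -0.0921, -0.0319]], 'contact_force': [0.7507, -0.3737, -3.3585], 'torque': [-0.0578, 0.3451, -0.0057], 'opening': 0.3798}
scene drum x,z [-0.0005  0.1886] 424 y rng [-0.0192  0.0278]
  bar z 0.20 n7 x 0.0033 y 0.0164
  bar z 0.21 n5 x 0.0034 y 0.0412
  bar z 0.22 n10 x 0.0044 y 0.0403
  bar z 0.23 n6 x 0.0032 y 0.0395
  bar z 0.24 n8 x 0.0040 y 0.0398
  bar z 0.25 n6 x 0.0045 y 0.0406
  bar z 0.26 n7 x 0.0030 y 0.0407
  bar z 0.27 n9 x 0.0036 y 0.0404
  bar z 0.28 n24 x 0.0029 y 0.0307
  bar z 0.29 n22 x 0.0041 y 0.0123
  inside hole: 45 [[ 0.001  -0.0418  0.2024]
 [ 0.0036 -0.0435  0.1998]
 [ 0.0036 -0.0402  0.2017]
 [ 0.0054 -0.0423  0.1981]
 [ 0.0054 -0.0423  0.1941]
 [ 0.0017  0.0068  0.184 ]
 [ 0.0003  0.0091  0.1839]
 [ 0.0032  0.0377  0.2049]
 [ 0.0045  0.0412  0.2083]
```

View pics/sc17z.png

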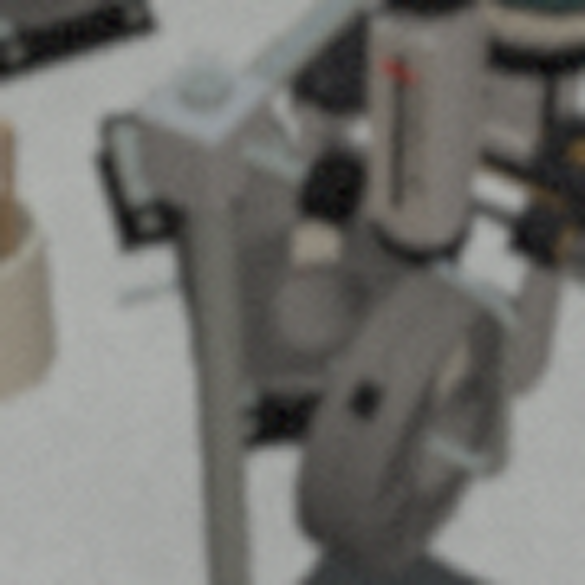

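Call:
jog_arm(targets=[[0.02, 0.006, 0, 0, 0], [0.02, 0.006, 0, 0, 0], [0.02, 0.006, 0, 0.001, 0], [0.02, 0.006, 0, 0, 0], [0.02, 0.006, 0, 0, 0], [0.02, 0.004, 0, 0, 0], [0.02, 0.004, 0.001, 0.001, 0], [0.02, 0, 0, 0, 0]])

```text
clock: 22.73
position: [0.5727, 0.176, 0.1427]
tcp_rot: [[0.096, -0.882, -0.462], [0.014, -0.463, 0.886], [-0.995, -0.091, -0.032]]
contact_force: [-0.1, -1.2, -3.8]
opening: 0.38
```

```bash
python3 go.py .6135,.083,.18; python3 snap.py 18 scene; python3 fitd.py 18 -.001 .149 0 .012 | head -20
```

```text
z az 117.5284286193665 force [-0.0625 -1.2032 -3.814 ] t 22.7333 op 0.03569194563361599
[0.6135 0.083  0.18  ] tool d [-0.0345  0.0036 -0.1024] rows 3.0901896610804602
{'clock': 22.7333, 'joint_positions': [-36.0728, 24.1358, 19.43, 105.374, -9.3961, 46.5929, 105.169], 'position': [0.5727, 0.176, 0.1427], 'tcp_rot': [[0.0959, -0.8817, -0.4619], [0.0138, -0.4629, 0.8863], [-0.9953, -0.0914, -0.0323]], 'contact_force': [-0.0625, -1.2032, -3.814], 'torque': [-0.1134, 0.3463, -0.0664], 'opening': 0.3797}
scene drum x,z [0.0011 0.1503] 426 y rng [-0.0211  0.0269]
  bar z 0.20 n3 x 0.0033 y 0.0408
  bar z 0.21 n6 x 0.0031 y 0.0394
  bar z 0.22 n8 x 0.0043 y 0.0409
  bar z 0.23 n8 x 0.0044 y 0.0400
  bar z 0.24 n8 x 0.0041 y 0.0398
  bar z 0.25 n5 x 0.0049 y 0.0404
  bar z 0.26 n8 x 0.0036 y 0.0406
  bar z 0.27 n25 x 0.0033 y 0.0296
  bar z 0.28 n29 x 0.0041 y 0.0094
  bar z 0.29 n7 x 0.0064 y 0.0008
  inside hole: 2 [[ 0.0038  0.0148  0.1704]
 [-0.0013  0.0033  0.1274]]
```

Call:
jog_arm(targets=[[0.02, 0.003, 0, 0, 0], [0.02, 0.003, 0, 0, 0], [0.02, 0.003, 0.001, 0, 0], [0.02, 0.002, 0, 0, 0], [0.02, 0, 0, 0, 0], [0.02, 0, 0, 0, 0], [0.02, 0, 0, 0, 0]])

```text
clock: 23.37
position: [0.5732, 0.1758, 0.1326]
tcp_rot: [[0.097, -0.882, -0.462], [0.014, -0.463, 0.886], [-0.995, -0.092, -0.032]]
contact_force: [-0.8, 0.7, -1.0]
opening: 0.379
```

```bash
for k in 1 2 3; do python3 go.py | cut -c1-110; done; python3 snap.py 19 scene; python3 fitd.py 19 -.001 .14 0 .012 | head -20
```

```text
z az 117.53670407383702 force [-0.8035  0.656  -0.9862] t 23.3667 op 0.03565919356389879
z az 117.53670407383702 force [-0.8035  0.656  -0.9862] t 23.3667 op 0.03565919356389879
z az 117.53670407383702 force [-0.8035  0.656  -0.9862] t 23.3667 op 0.03565919356389879
{'clock': 23.3667, 'joint_positions': [-35.8068, 24.9155, 19.1811, 105.7671, -9.7954, 45.4001, 105.5142], 'position': [0.5732, 0.1758, 0.1326], 'tcp_rot': [[0.0967, -0.8816, -0.4621], [0.0143, -0.463, 0.8863], [-0.9952, -0.0923, -0.0322]], 'contact_force': [-0.8035, 0.656, -0.9862], 'torque': [0.1467, 0.3564, 0.0437], 'opening': 0.3794}
scene drum x,z [0.0018 0.1399] 410 y rng [-0.0224  0.0267]
  bar z 0.20 n3 x 0.0047 y 0.0406
  bar z 0.21 n8 x 0.0032 y 0.0404
  bar z 0.22 n8 x 0.0039 y 0.0399
  bar z 0.23 n7 x 0.0038 y 0.0393
  bar z 0.24 n7 x 0.0037 y 0.0401
  bar z 0.25 n6 x 0.0040 y 0.0403
  bar z 0.26 n22 x 0.0031 y 0.0297
  bar z 0.27 n30 x 0.0042 y 0.0098
  bar z 0.28 n18 x 0.0032 y 0.0003
  bar z 0.29 n2 x 0.0040 y 0.0009
  inside hole: 688 [[ 0.0036  0.0118  0.1598]
 [ 0.0044  0.0186  0.1608]
 [-0.0086 -0.0008  0.1214]
 [-0.0029 -0.0007  0.1185]
 [-0.0087  0.3648  0.1228]
 [-0.0038  0.3577  0.1188]
 [-0.0052  0.3597  0.1186]
 [-0.0034  0.3615  0.123 ]
 [-0.0062  0.3636  0.1209]
```

Call:
jog_arm(targets=[[0.02, 0.002, 0, 0, 0], [0.02, 0.002, 0, 0, 0], [0.02, 0.001, 0, 0, 0], [0.02, 0, 0, 0, 0], [0.02, 0, 0, 0, 0]])

```text
clock: 23.83
position: [0.5734, 0.1758, 0.1273]
tcp_rot: [[0.096, -0.882, -0.462], [0.014, -0.463, 0.886], [-0.995, -0.092, -0.032]]
contact_force: [-3.2, 0.1, -0.8]
opening: 0.377
```

Call:
jog_arm(targets=[[0.02, 0, 0, 0, 0]])

```text
clock: 23.92
position: [0.5735, 0.1758, 0.1274]
tcp_rot: [[0.096, -0.882, -0.462], [0.014, -0.463, 0.886], [-0.995, -0.092, -0.032]]
contact_force: [-4.2, -0.2, -0.5]
opening: 0.383
```

Call:
jog_arm(targets=[[0.02, 0, 0, 0, 0]])

```text
clock: 24.0
position: [0.5736, 0.1758, 0.1275]
tcp_rot: [[0.096, -0.882, -0.462], [0.014, -0.463, 0.886], [-0.995, -0.092, -0.032]]
contact_force: [-2.9, 0.2, -0.5]
opening: 0.376
```

```bash
python3 snap.py 20 scene; python3 fitd.py 20 -.001 .135 0 .012 | head -1;  python3 - <<'E'
from h import *
c,d,p=load("scene",20)
cv2.imwrite("pics/sc20z.png",cv2.resize(p[150:300,210:350],None,fx=4,fy=4,interpolation=cv2.INTER_CUBIC))
E
```

```text
{'clock': 24.0, 'joint_positions': [-35.6744, 25.3428, 19.0544, 105.9113, -9.9855, 44.8584, 105.6674], 'position': [0.5736, 0.1758, 0.1275], 'tcp_rot': [[0.0965, -0.8816, -0.462], [0.0141, -0.463, 0.8863], [-0.9952, -0.092, -0.0322]], 'contact_force': [-2.8865, 0.2439, -0.4751], 'torque': [0.1108, 0.9361, 0.1], 'opening': 0.3765}
scene drum x,z [0.002  0.1349] 411 y rng [-0.023   0.0263]
```

View pics/sc20z.png

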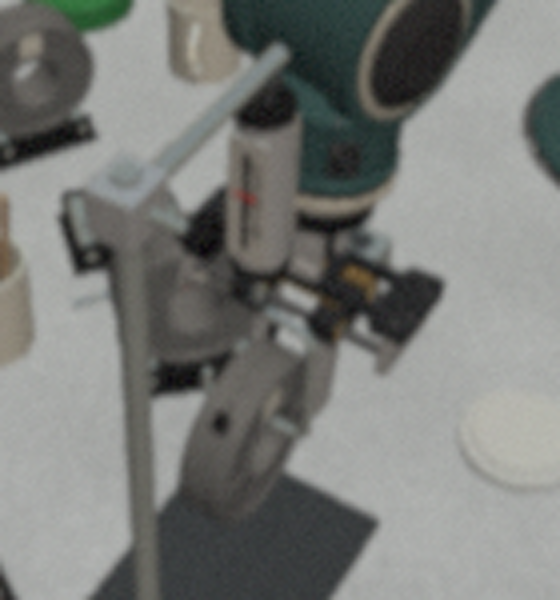

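Call:
jog_arm(targets=[[0.02, 0, 0.003, 0, 0], [0.02, 0, 0.001, 0, 0], [0.02, 0, 0, 0, 0], [0.02, 0, 0, 0, 0]])

```text
clock: 24.38
position: [0.5704, 0.1739, 0.1273]
tcp_rot: [[0.097, -0.882, -0.462], [0.014, -0.463, 0.886], [-0.995, -0.093, -0.032]]
contact_force: [2.4, 0.9, 0.2]
opening: 0.378
```

```bash
python3 snap.py 21 scene; python3 fitd.py 21 -.001 .135 0 .012 | head -12
```

```text
{'clock': 24.3833, 'joint_positions': [-35.7092, 24.9982, 19.1004, 106.4695, -9.9123, 44.5818, 105.6881], 'position': [0.5704, 0.1739, 0.1273], 'tcp_rot': [[0.0973, -0.8816, -0.4618], [0.0143, -0.4627, 0.8864], [-0.9952, -0.0929, -0.0324]], 'contact_force': [2.3903, 0.8701, 0.1835], 'torque': [0.2239, -0.3356, -0.0271], 'opening': 0.3783}
scene drum x,z [-0.0017  0.1351] 412 y rng [-0.0224  0.026 ]
  bar z 0.20 n3 x 0.0055 y 0.0410
  bar z 0.21 n7 x 0.0030 y 0.0408
  bar z 0.22 n9 x 0.0035 y 0.0401
  bar z 0.23 n8 x 0.0039 y 0.0394
  bar z 0.24 n6 x 0.0042 y 0.0395
  bar z 0.25 n9 x 0.0037 y 0.0364
  bar z 0.26 n39 x 0.0040 y 0.0190
  bar z 0.27 n20 x 0.0041 y 0.0012
  bar z 0.28 n8 x 0.0042 y -0.0004
  bar z 0.29 n1 x 0.0053 y 0.0002
  inside hole: 724 [[ 0.004   0.0249  0.1561]
```

Call:
jog_arm(targets=[[0.02, 0, -0.002, 0, 0], [0.02, 0, 0, 0, 0], [0.037, 0, 0, 0, 0], [0.04, 0, 0, 0, 0], [0.05, 0, 0, 0, 0], [0.06, 0, 0, 0, 0], [0.07, 0, 0, 0, 0], [0.085, 0, 0, 0, 0], [0.094, 0, 0, 0, 0]])

```text
clock: 25.18
position: [0.5719, 0.1749, 0.1273]
tcp_rot: [[0.097, -0.882, -0.462], [0.014, -0.463, 0.886], [-0.995, -0.092, -0.032]]
contact_force: [-0.1, 0.0, -0.0]
opening: 0.742
```

```bash
python3 snap.py 22 scene wrist; python3 fitd.py 22 -.001 .135 0 .012 | head -1;  python3 - <<'E'
from h import *
c,d,p=load("scene",22)
cv2.imwrite("pics/sc22z.png",cv2.resize(p[150:300,210:350],None,fx=4,fy=4,interpolation=cv2.INTER_CUBIC))
E
```

```text
{'clock': 25.1833, 'joint_positions': [-35.6921, 25.1786, 19.0729, 106.194, -9.9521, 44.7274, 105.6811], 'position': [0.5719, 0.1749, 0.1273], 'tcp_rot': [[0.0966, -0.8816, -0.462], [0.0142, -0.4629, 0.8863], [-0.9952, -0.0921, -0.0322]], 'contact_force': [-0.0882, 0.0247, -0.036], 'torque': [-0.0255, 0.0734, 0.016], 'opening': 0.7422}
scene drum x,z [0.0017 0.1333] 389 y rng [-0.0404  0.0421]
```

View pics/sc22z.png

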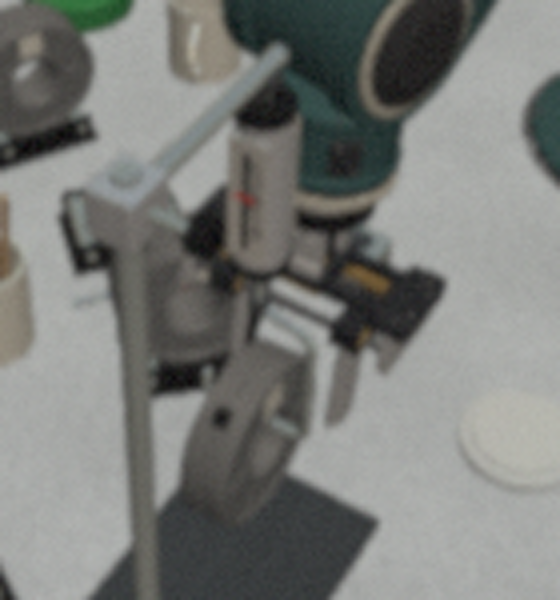

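View pics/wrist22.png

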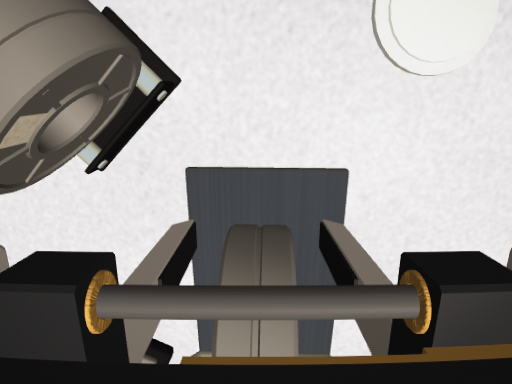

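Call:
jog_arm(targets=[[0.094, 0, 0, 0, 0], [0.094, 0, 0, 0, 0], [0.094, -0.001, 0.01, 0, 0], [0.094, -0.002, 0.015, 0, 0], [0.094, -0.002, 0.02, 0, 0], [0.094, -0.002, 0.02, 0, 0], [0.094, -0.003, 0.025, 0, 0], [0.094, -0.01, 0.025, 0, 0], [0.094, -0.03, 0.01, 0, 0], [0.094, -0.03, 0, 0, 0]])

```text
clock: 26.12
position: [0.4507, 0.114, 0.195]
tcp_rot: [[0.093, -0.882, -0.461], [0.013, -0.462, 0.887], [-0.996, -0.089, -0.032]]
contact_force: [0.9, 0.2, 1.3]
opening: 1.001
```

Call:
jog_arm(targets=[[0.094, -0.03, 0.01, 0, 0], [0.094, -0.03, 0.01, 0, 0], [0.094, -0.02, 0, 0, 0], [0.094, 0, 0, 0, 0], [0.094, 0, 0, 0, 0], [0.094, 0, 0, 0, 0], [0.094, 0, 0, 0, 0], [0.094, 0, 0, 0, 0], [0.094, 0, 0, 0, 0], [0.094, 0, 0, 0, 0]])

```text
clock: 26.95
position: [0.4285, 0.1054, 0.2727]
tcp_rot: [[0.096, -0.882, -0.462], [0.014, -0.463, 0.886], [-0.995, -0.091, -0.032]]
contact_force: [0.1, -0.1, 0.8]
opening: 0.998
```

```bash
python3 snap.py 23 scene top wrist; python3 fitd.py 23 -.001 .134 0 .012 | grep drum
```

```text
{'clock': 26.95, 'joint_positions': [-40.7465, -2.6743, 21.6298, 117.5789, 2.374, 59.4763, 97.4175], 'position': [0.4285, 0.1054, 0.2727], 'tcp_rot': [[0.0958, -0.8817, -0.462], [0.0136, -0.4629, 0.8863], [-0.9953, -0.0912, -0.0324]], 'contact_force': [0.1428, -0.0959, 0.756], 'torque': [0.0564, 0.0917, -0.0217], 'opening': 0.9982}
scene drum x,z [0.0018 0.1334] 395 y rng [-0.021   0.0137]
top drum x,z [0.0048 0.1312] 101 y rng [-0.0198  0.0154]
```

View pics/scene23.png

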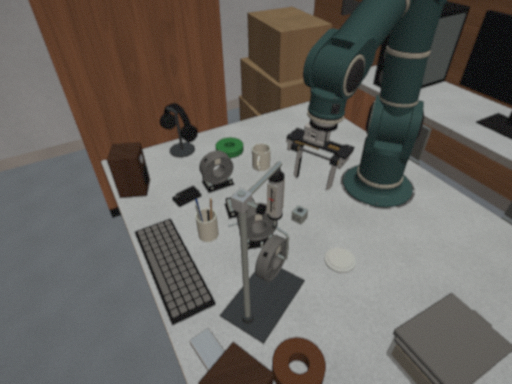

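View pics/top23.png

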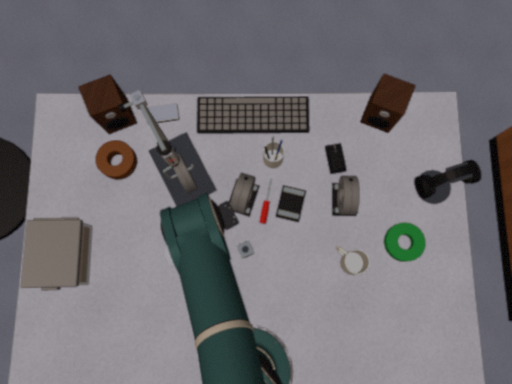

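Call:
jog_arm(targets=[[0.094, 0, 0, 0, 0], [0.094, 0, 0, 0, 0], [0.094, 0, 0, 0, 0], [0.094, 0, 0, 0, 0], [0.094, 0, 0, 0, 0], [0.094, 0, 0, 0, 0], [0.094, 0, 0, 0, 0], [0.094, 0, 0, 0, 0], [0.094, 0, 0, 0, 0], [0.094, 0, 0, 0, 0]])

```text
clock: 27.93
position: [0.4286, 0.1055, 0.2732]
tcp_rot: [[0.097, -0.882, -0.462], [0.014, -0.463, 0.886], [-0.995, -0.092, -0.032]]
contact_force: [0.6, -0.3, -0.9]
opening: 1.002
```

```bash
python3 snap.py 24 scene top; python3 fitd.py 24 -.001 .134 0 .012 | grep drum; python3 - <<'E'
from h import *
np.set_printoptions(precision=4,suppress=True)
a=cv2.imread("pics/scene23.png").astype(int);b=cv2.imread("pics/scene24.png").astype(int)
print("motion diff hang",abs(a-b)[230:285,250:295].mean(),"bg",abs(a-b)[250:300,330:380].mean())
for i in (23,24):
    c,d,p=load("top",i); W=cloud(c,d).reshape(-1,3); W=W[~np.isnan(W[:,0])]
    Q=W[(abs(W[:,0]-.556)<.09)&(abs(W[:,1]+.333)<.07)]; t=Q[Q[:,2]>.10]
    print("wide",cv2.minAreaRect(t[:,:2].astype(np.float32)*1000),t[:,2].max())
t0=cv2.imread("pics/top0.png");t1=cv2.imread("pics/top24.png")
D=np.abs(t0.astype(int)-t1).max(2); cv2.imwrite("pics/diff.png",np.clip(D*4,0,255).astype(np.uint8))
c,d,p=load("scene",24); cv2.imwrite("pics/sc24z.png",cv2.resize(p[140:300,190:350],None,fx=3.7,fy=3.7,interpolation=cv2.INTER_CUBIC))
E
```

```text
{'clock': 27.9333, 'joint_positions': [-40.7518, -2.7235, 21.6287, 117.5604, 2.3734, 59.4888, 97.412], 'position': [0.4286, 0.1055, 0.2732], 'tcp_rot': [[0.0965, -0.8816, -0.462], [0.0142, -0.4629, 0.8863], [-0.9952, -0.0921, -0.0322]], 'contact_force': [0.5901, -0.3347, -0.8779], 'torque': [0.0716, 0.1446, -0.0077], 'opening': 1.0024}
scene drum x,z [0.0018 0.1333] 400 y rng [-0.0214  0.0139]
top drum x,z [0.001  0.1318] 100 y rng [-0.02    0.0152]
motion diff hang 2.098047138047138 bg 1.5788
wide ((557.0628662109375, -331.8366394042969), (49.92033386230469, 123.86824798583984), 88.89200592041016) 0.15542321558591365
wide ((556.2710571289062, -331.52520751953125), (50.40333557128906, 125.9978256225586), 88.0184555053711) 0.1551921156503852
```

View pics/diff.png

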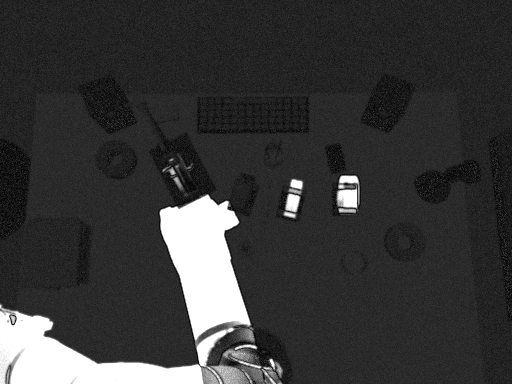

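View pics/sc24z.png

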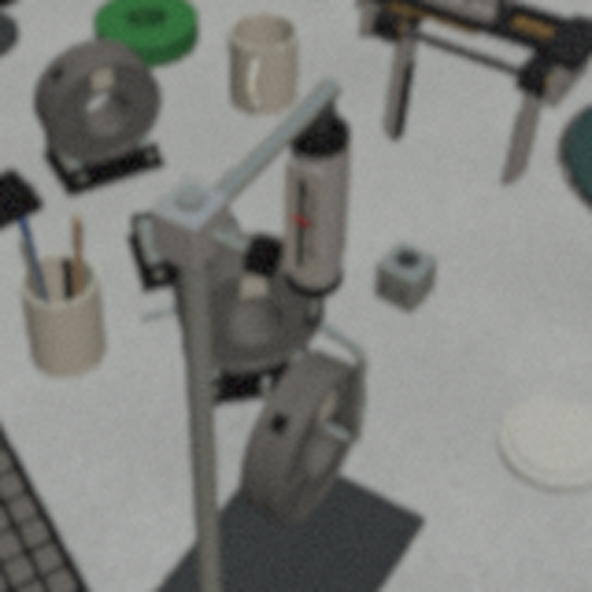

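The slim cassette hangs still, the wide one stands in its cradle, and nothing else has moved. I'm handing the job in.

```bash
python3 -c "
from rig import *
print(close_job())"
```

```text
the job is handed in; nothing more can be done
None
```

The wide cassette now stands in the empty cradle, and the slim cassette hangs still on the hook with the gripper clear. I handed the job in at about 28 s of robot time.

**What I did**
- **Lean:** The moves can't tilt the tool, so I pushed the arm past its far reach limit. That left it leaning back about 5.6°, enough to clear the scale's tube.
- **Wide cassette:** I gripped it by the rim, lifted it over the hook's tip, set it on the rods of the empty cradle and let go.
- **Slim cassette:** I took it from its cradle, slid it onto the hook over the tip, and lowered it in small steps until the spring carried it. Then I let go and backed off.

**Last checks**
- **Slim cassette:** Its centre is at z ≈ 0.133 m (top camera 0.132). That puts the hook about 25 mm down, well short of the 52 mm stop. Two scene-camera fits 1 s apart differ by 0.1 mm, so it is still. The top-camera x fit was noisier, 4.8 mm then 1.0 mm, on only about 100 points.
- **Wide cassette:** It is within about 2 mm of the cradle's centre, upright and aligned with it.
- **Other objects:** Comparing the first and last top pictures, only the arm, the two cassettes and the hook changed. The arm hides the display base from the top camera, but the scene camera shows it in place.

**Not clean**
- **Joint limits:** While making the lean, two joints read just past their limits: joint 4 at 3.199° (limit 3.21°) and joint 6 at 114.837° (limit 114.83°). That is smaller than the reading scatter I saw at the start, but I can't rule out that it counts as passing the range.
- **Side force:** While lowering the slim cassette, the wrist read 3 to 4 N sideways. It may have been a light touch of the gripper on the tube, or friction at the hook. I backed off 4 mm, then came forward 2 mm, and it read near zero after release.

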